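# Pack the site kit: chisel and try square into die-cut foam

## Task

Pack the site kit: press the try square and the chisel, which stands in the wooden rack, into their own cut-outs in the foam tray, each lying flat and fully home, flush with the foam. Leave the screwdriver in the rack and the other things on the bench undisturbed.

Things in the scene. Friction and masses are not known exactly. Their poses are not given: they have to be found in the camera images.
- kit_tray: Grey tray, 210 x 242 x 48 mm, fixed, with dark die-cut foam and teal pocket floors. Origin on the bench under its middle, y along the pockets, foam top at z = 48 mm. From -x to +x: a small spanner already in its pocket, the L-shaped square pocket 19 mm deep, the chisel pocket 30 mm deep (wide handle end at +y, narrow blade end at -y). Play beside a tool: 2 to 2.5 mm.
- finger_trough (a point): Middle, at foam-top height, of the finger trough that crosses both pockets: 154 mm along the tray's x (from x = -64 to 90), 44 mm along y (y = 3 to 47), 36 mm deep, lower than both pocket floors. Only here is there room for fingers beside a seated tool, pointing straight down: 35 mm right of the chisel, 34 mm between the two tools, 44 mm left of the square's blade.
- chisel_seat (a point): Where the chisel's origin comes when fully home: on its pocket floor, 18 mm over the bench, at (42, 0) mm in the tray. The seated chisel has this point's axes (the tray's), handle to +y. Springy foam bulges on both sides of handle and blade (at y = 76 and -62) narrow the pocket: the tool does not drop in, it needs about 5 to 12 N of pressing, most in the last 25 mm.
- square_seat (a point): Where the try square's origin comes when fully home: on its pocket floor, 29 mm over the bench, at (-47, 10) mm in the tray. The seated square has this point's axes (the tray's): stock at +y, blade along +x side. Springy foam bulges at the stock's two ends and on both sides of the blade: press down with about 5 to 12 N.
- chisel: Bench chisel, wooden handle, 202 x 27 x 30 mm, 0.13 kg. Origin under its middle; y along it: blade y = -101 to 0, x = -8 to 8, z = 6 to 10; ferrule 19 mm thick to y = 7; handle y = 2 (24 mm thick, z = 0 to 24) to 101 (27 mm, z = 3 to 30). Balances near y = 39; on the bench it lies blade up by 0.04 rad. Starts blade down in the rack, y up along the lean, x along the rack's y, z up and away from the robot.
- chisel_handle (a point): Point inside the chisel's handle, at (0, 80, 15) mm in its frame: the part that stands free above the rack (handle from y = 48 mm up). In the foam that part has no finger room (the trough lies at the chisel's y = 3 to 47), so the chisel must be laid on the bench and taken again nearer its middle.
- try_square: Try square lying flat, 85 x 164 x 19 mm, 0.17 kg. Origin under its middle, z up. Wooden stock: x = -42 to 42, y = 63 to 82, 19 mm high. Steel blade square to it: x = 12 to 42, y = -82 to 63, z = 0 to 10. When seated, the finger trough passes its y = -7 to 37; it balances near (15, 25).
- tool_rack: Wooden rack of two raked rails between cheeks, fixed, 160 mm high. Origin on the bench, front (-x) to the robot; within x = -90 to 90, y = -87 to 87 mm. Chisel at y = -40, screwdriver at y = +40, both lean 30 degrees from upright toward -x through holes in both rails; upper rail ends at the chisel's y = 46 mm, so pull a tool out along its own y, 150 mm, before turning it.
- screwdriver: Amber-handled screwdriver, 25 x 204 x 27 mm, standing in the rack's other place, its handle's end 100 mm up the lean from its origin; stays there.
- spray_can: Green and red spray can, 70 mm across, 208 mm tall; origin under its middle. Bystander.
- glue_bottle: White glue bottle, 48 mm across, 143 mm tall; origin under its middle. Bystander.
- tape_measure: Yellow tape measure standing, 36 x 79 x 66 mm; origin under its middle. Bystander.
- sanding_block: Brown sanding block, 61 x 100 x 29 mm; origin under its middle. Bystander.

How it is judged:
At the end, for the whole second after the job is handed in: The chisel and the try square lie released and still in their own pockets: each origin within 5 mm of its seat sideways and 3 mm in height, turned from the seat by less than 0.05 rad and tilted by less than 0.07 rad (z of chisel in the frame of chisel_seat between -0.003 and 0.003 m and horizontal distance between chisel and chisel_seat below 0.005 m and angle between the y axis of chisel and the y axis of chisel_seat, either way round below 0.05 rad and angle between the z axis of chisel and the z axis of chisel_seat, either way round below 0.07 rad and linear speed of each of chisel, try_square below 0.02 m/s and z of try_square in the frame of square_seat between -0.003 and 0.003 m and horizontal distance between try_square and square_seat below 0.005 m and angle between the y axis of try_square and the y axis of square_seat, either way round below 0.05 rad and angle between the z axis of try_square and the z axis of square_seat, either way round below 0.07 rad); the robot touches nothing.
It fails at once if a bystander (spray can, glue bottle, tape measure, or sanding block) is shifted by more than 25 mm (distance of any of spray_can, glue_bottle, tape_measure, sanding_block from where it was at the start of the episode above 0.025 m).
It fails at once if the screwdriver is moved more than 25 mm (distance of screwdriver from where it was at the start of the episode above 0.025 m).
It also fails if it takes over 72 s, if anything falls off the work surface, if the arm or the gripper's body presses on something with over 40 N, if the wrist force passes 120 N, or if a joint passes its speed limit or range.

## Robot

A 6-joint arm with a two-finger parallel gripper is mounted at the origin on a cart in front of the work surface, level with it; the furniture and walls round the work are solid. World frame = base frame: x ahead of the robot, y to its left, z up, the work surface at z = 0. Lengths are in m, angles in rad, forces in N, time in s.
With the tool pointing down it reaches from about 0.375 to 0.9 m from the base axis. Payload 3.1 kg.
Tool frame: the origin (TCP) lies midway between the tips of the shut fingers; the grasp point (between the pads) lies 19 mm behind it; z points along the fingers, y is the direction in which the jaws open and shut (so a half turn about z gives the same grasp; the last joint's range is limited). The gripper opens to 85 mm and grips with 20 to 120 N. Pads are 22 mm wide; open, the fingers measure 114 mm over their backs; the gripper's body (76 mm by 85 mm) begins 54 mm behind the grasp point. The pads swing forward as they close: fully open they stand 13 mm farther back than shut.
Start: joints at [-1.417, 0.527, 1.433, -0, 1.181, -0.178], TCP at [0.204, -0.591, 0.231] pointing down, gripper open.
Joint ranges: [-3.08, 3.08], [-0.75, 2.2], [0.22, 2.44], [-1.43, 4.57], [0, 2.65], [-2.85, 2.85]. Speed limits (rad/s): [2.79, 2.79, 3.14, 3.14, 3.14, 3.14].

## Interface

Orientations are given as a unit quaternion [x, y, z, w].
In Python, from station import manip gives the robot as it stands.
- The arm moves only by the tool servo_tool, never from a script. Its argument "increments" is a list of rows, each an object with "hand": the closure, from 0 (fully open) to 1 (shut); "travel": the shift along the tool's x, y, z in mm, a list of three; "yaw": the turn about the tool's z in degrees. A call has 1 to 20 rows; each row shifts and turns the commanded pose from where the row before left it, along the tool's axes as they then stand; what a row does not reach is not made up. A row lasts 1/10 s, in which the tool goes at most 50 mm and 8.59 degrees, less where a joint would pass 70% of its speed; a pose out of reach is approached as far as the arm can. A call with a gripper value outside its range is refused whole. The fingers move at their own pace and stop on an object; "newtons" is the grip in N (left out, the last holds). Time passes only in rows, so rows that do not move let the fingers close. It gives the time, the measured TCP pose, the force and the opening at its end, in the units of the state.
- manip.sense(): the state, without advancing time (a new reading comes with each control period).
- manip.snapshot(name): name is "scene" or "top" or "wrist"; returns a dict with "pixels" (480x640x3 uint8, blue, green, red), "fx", "fy", "cx", "cy" (pixels), "R" (3x3) and "t" (3): a world point X has camera coordinates R X + t. Camera axes: x right, y down, z forward; pixel columns grow to the right and rows downward; lengths in m; the calibration is good to about 2 mm. A picture is of the moment at which its call begins. There is no depth.
- manip.sign_off(): hands the job in, once; it reports no verdict.
The state is a dict: "t": time; "q": joint angles; "qd": joint speeds; "tau": joint torques, N m; "tcp_pos": TCP position; "tool_rot": TCP orientation; "force": force on the tool from outside, world axes, zero at the start; "ft_torque": the same for the moment, N m; "finger_gap": opening from 0.0 (shut) to 1.0 (fully open).
Only numpy, scipy, OpenCV 4.12 (cv2) and the standard library are available. Lean on these libraries where they do the work, as an engineer would, in place of code of your own. Each camera call takes 0.05 s, during which the arm holds its last target.

## Working session

There is one attempt and no reset: what is moved stays moved. The work goes in short steps, Python scripts to look and compute and a tool call to move; the robot and the scene stay as the last step left them, time stands still between calls to the robot, and variables do not carry over. Pictures are saved under pics/ and viewed, and the job is handed in when it is done.

Besides the shell and the picture viewer there is one more tool, called after "Request:" as name([rows], argument=value, ...), one row to a line, values as JSON. servo_tool: Moves the arm, as the interface text tells. Its arguments: {"type":"object","properties":{"increments":{"type":"array","items":{"type":"object","properties":{"hand":{"type":"number"},"travel":{"type":"array","items":{"type":"number"}},"yaw":{"type":"number"}}}},"newtons":{"type":"number"}},"required":["increments"]}

```bash
ls; mkdir -p pics
cat > h.py <<'E'
from station import manip
import numpy as np, cv2
from scipy.spatial.transform import Rotation as Rn
def snap(n,f):
    s=manip.snapshot(n); cv2.imwrite(f'pics/{f}.png',s['pixels']); np.savez(f'pics/{f}.npz',**{k:np.array(v) for k,v in s.items()}); return s
def load(f): return dict(np.load(f'pics/{f}.npz'))
def K(s): return np.array([[s['fx'],0,s['cx']],[0,s['fy'],s['cy']],[0,0,1]],float)
def px2z(s,uv,z):
    R=np.array(s['R']);t=np.array(s['t']);c=-R.T@t
    d=R.T@np.linalg.inv(K(s))@np.array([uv[0],uv[1],1.]); return c+d*(z-c[2])/d[2]
def proj(s,X):
    X=np.atleast_2d(X);p=(np.array(s['R'])@X.T).T+np.array(s['t']); p=p@K(s).T; return p[:,:2]/p[:,2:]
def crop(f,x0,y0,x1,y1,k,o):
    im=cv2.imread(f'pics/{f}.png')[y0:y1,x0:x1]; cv2.imwrite(f'pics/{o}.png',cv2.resize(im,None,fx=k,fy=k,interpolation=cv2.INTER_CUBIC))
E
python3 - <<'E'
from h import *
for n in ['scene','top','wrist']:
    s=snap(n,n+'0'); print(n,s['fx'],s['cx'],s['cy'],-np.array(s['R']).T@s['t'])
print(manip.sense())
E
```

```text
pics
scene 472.3039514152886 320.4427445156114 236.63402570712677 [-0.23561515 -0.34973481  0.69808417]
top 484.1554829508939 317.6511122585559 231.47622827802982 [0.35528609 0.16027206 1.07333193]
wrist 386.46970965500424 318.3308560039929 237.2219051496411 [ 0.27898419 -0.56540969  0.37205965]
{'t': 0.15, 'q': array([-1.41647232e+00,  5.28294930e-01,  1.43362188e+00,  2.25051123e-05,
        1.18137630e+00, -1.78509204e-01]), 'qd': array([ 0.00279489, -0.0024711 , -0.00174081,  0.00041059, -0.00123469,
        0.00271775]), 'tau': array([ 4.36294677e-04, -4.42743587e+01, -1.78276545e+01, -2.89634236e-04,
        5.65348586e-03, -2.16819245e-06]), 'tcp_pos': array([ 0.20414395, -0.59013969,  0.23052799]), 'tool_rot': array([ 9.86185037e-01,  1.65645250e-01,  2.06868550e-05, -8.50037246e-04]), 'force': array([-0.02381152,  0.72422666, -0.14232563]), 'ft_torque': array([-0.00192282, -0.01237738,  0.01902734]), 'finger_gap': 0.999663722032306}
```

View pics/top0.png

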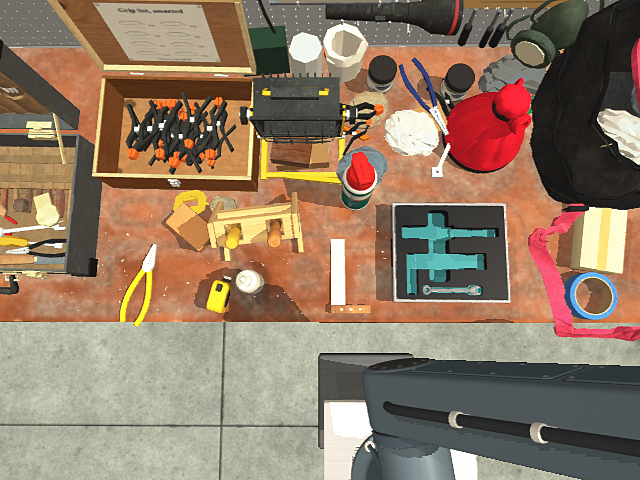

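View pics/scene0.png

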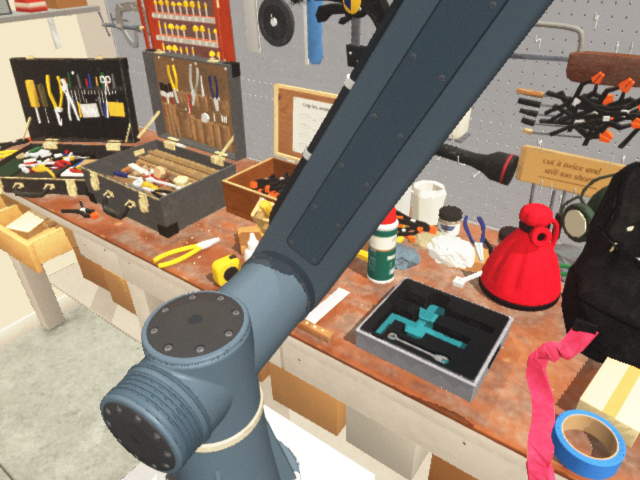

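View pics/wrist0.png

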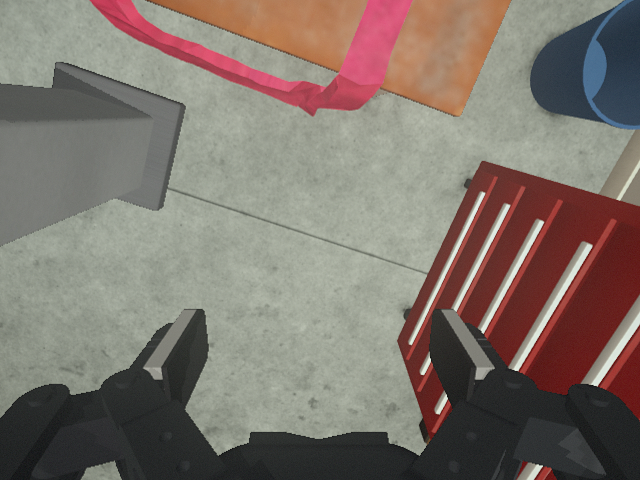

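Run:
```python
from h import *
crop('top0',190,160,390,330,4,'c1')
crop('top0',370,190,520,310,5,'c2')
```

```text
(no output)
```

View pics/c1.png

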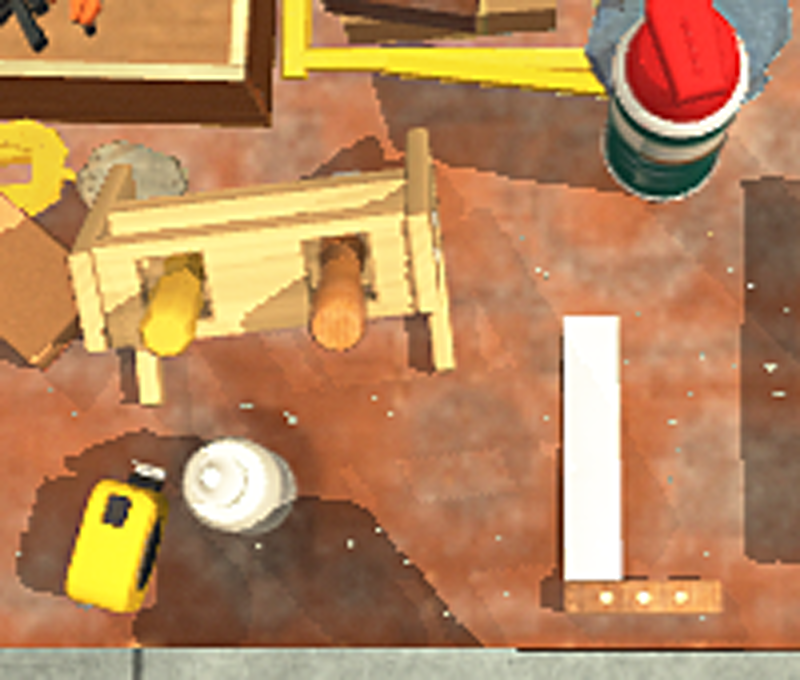

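View pics/c2.png

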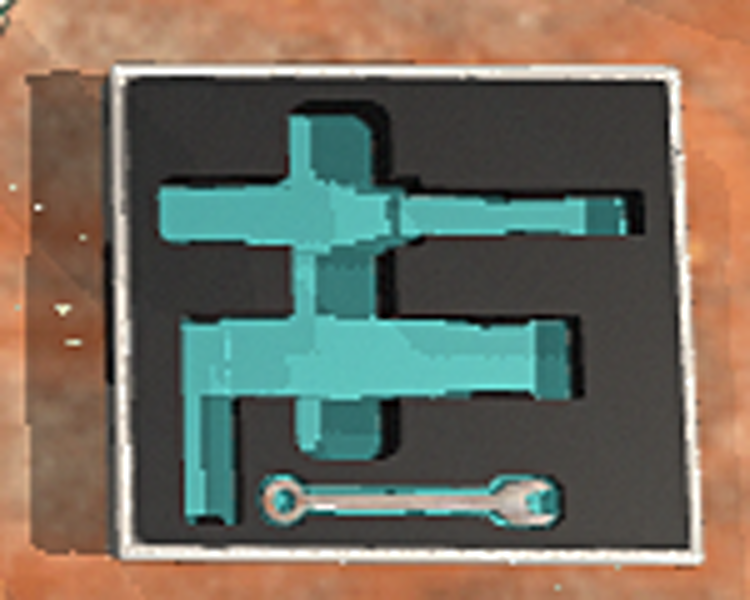

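Run:
```python
from h import *
s=load('top0'); np.set_printoptions(precision=4,suppress=True)
c1=lambda p:(190+(p[0]+.5)/4-.5,160+(p[1]+.5)/4-.5); c2=lambda p:(370+(p[0]+.5)/5-.5,190+(p[1]+.5)/5-.5)
print('tray'); P=[px2z(s,c2(p),.048) for p in [(113,67),(678,67),(702,558),(120,560)]]
for p in P: print(p[:2])
P=np.array(P);print('c',P.mean(0)); print([np.linalg.norm(P[i]-P[(i+1)%4]) for i in range(4)])
print('square');
for p,z in [((564,316),.01),((619,316),.01),((564,612),.019),((721,612),.019),((721,582),.019),((566,582),.019)]: print(px2z(s,c1(p),z)[:2])
print('feet')
for p in [(150,402),(443,368)]: print(px2z(s,c1(p),.0)[:2], px2z(s,c1(p),.01)[:2])
print('cheek top at 160');
for p in [(418,130),(119,168)]: print(px2z(s,c1(p),.16)[:2])
print('glue', px2z(s,c1((212,478)),.143)[:2],'tape',px2z(s,c1((120,540)),.066)[:2],'can',px2z(s,c1((685,55)),.2)[:2])
for z in (.15,.18,.2): print('hend',z,px2z(s,c1((335,325)),z)[:2])
R=s['R'];print(R)
```

```text
tray
[0.5715 0.0128]
[ 0.5714 -0.2297]
[ 0.3624 -0.2282]
[0.3611 0.0142]
c [ 0.4666 -0.1077  0.048 ]
[np.float64(0.24251466538596456), np.float64(0.2090057759229084), np.float64(0.24239050785695831), np.float64(0.2104539114543588)]
square
[0.499  0.1452]
[0.4991 0.1147]
[0.3375 0.1456]
[0.3377 0.0614]
[0.3536 0.0612]
[0.3534 0.1444]
feet
[0.4519 0.3756] [0.451  0.3736]
[0.4711 0.2125] [0.47  0.212]
cheek top at 160
[0.5694 0.2177]
[0.5507 0.3619]
glue [0.4026 0.316 ] tape [0.3744 0.3757] can [0.5956 0.0915]
hend 0.15 [0.4757 0.2573]
hend 0.18 [0.4718 0.2542]
hend 0.2 [0.4692 0.2521]
[[ 0.0023 -0.9999 -0.0125]
 [-0.9889 -0.0004 -0.1486]
 [ 0.1486  0.0127 -0.9888]]
```

```bash
cat >> h.py <<'E'
def pose():
    s=manip.sense(); M=Rn.from_quat(s['tool_rot']).as_matrix(); return s,np.array(s['tcp_pos']),np.degrees(np.arctan2(M[1,0],M[0,0]))
def plan(wps,p=None,th=None):
    """wps: (x,y,z mm,theta deg(ccw world), nrows); prints rows"""
    s,p0,t0=pose()
    p=p0*1000 if p is None else np.array(p,float); th=t0 if th is None else th
    out=[]
    for x,y,z,T,n in wps:
        a=p.copy();ta=th;
        for i in range(1,n+1):
            tgt=a+(np.array([x,y,z])-a)*i/n; tt=ta+(T-ta)*i/n
            d=tgt-p; c,sn=np.cos(np.radians(th)),np.sin(np.radians(th))
            tr=np.round([d[0]*c+d[1]*sn, d[0]*sn-d[1]*c, -d[2]]); yw=round(-(tt-th),1)
            out.append((tr.astype(int).tolist(),yw))
            p=p+np.array([tr[0]*c+tr[1]*sn,tr[0]*sn-tr[1]*c,-tr[2]]); th-=yw
    for r in out: print('{"travel":%s,"yaw":%s}'%(r[0],r[1]))
    print('rows',len(out),'end',p.round(1),round(th,1))
E
python3 - <<'E'
from h import *
print(pose())
plan([(400,-450,260,70,6),(450,-150,270,130,7),(400,130,200,180,7)])
E
```

```text
({'t': 0.15, 'q': array([-1.41647232e+00,  5.28294930e-01,  1.43362188e+00,  2.25051123e-05,
        1.18137630e+00, -1.78509204e-01]), 'qd': array([ 0.00279489, -0.0024711 , -0.00174081,  0.00041059, -0.00123469,
        0.00271775]), 'tau': array([ 4.36294677e-04, -4.42743587e+01, -1.78276545e+01, -2.89634236e-04,
        5.65348586e-03, -2.16819245e-06]), 'tcp_pos': array([ 0.20414395, -0.59013969,  0.23052799]), 'tool_rot': array([ 9.86185037e-01,  1.65645250e-01,  2.06868550e-05, -8.50037246e-04]), 'force': array([-0.02381152,  0.72422666, -0.14232563]), 'ft_torque': array([-0.00192282, -0.01237738,  0.01902734]), 'finger_gap': 0.999663722032306}, array([ 0.20414395, -0.59013969,  0.23052799]), np.float64(19.069432349689766))
{"travel":[38, -11, -5],"yaw":-8.5}
{"travel":[40, -6, -5],"yaw":-8.5}
{"travel":[40, 0, -5],"yaw":-8.5}
{"travel":[40, 7, -5],"yaw":-8.5}
{"travel":[38, 12, -5],"yaw":-8.4}
{"travel":[36, 17, -4],"yaw":-8.5}
{"travel":[43, -8, -1],"yaw":-8.6}
{"travel":[43, -1, -2],"yaw":-8.6}
{"travel":[43, 5, -1],"yaw":-8.5}
{"travel":[42, 11, -2],"yaw":-8.6}
{"travel":[40, 18, -1],"yaw":-8.6}
{"travel":[37, 23, -2],"yaw":-8.6}
{"travel":[33, 29, -1],"yaw":-8.5}
{"travel":[35, 20, 10],"yaw":-7.1}
{"travel":[33, 25, 10],"yaw":-7.2}
{"travel":[29, 28, 10],"yaw":-7.1}
{"travel":[25, 31, 10],"yaw":-7.2}
{"travel":[21, 35, 10],"yaw":-7.1}
{"travel":[17, 37, 10],"yaw":-7.2}
{"travel":[12, 39, 10],"yaw":-7.1}
rows 20 end [400.3 130.2 199.5] 180.0
```

Request:
servo_tool([
  {"hand":0,"travel":[38,-11,-5],"yaw":-8.5},
  {"hand":0,"travel":[40,-6,-5],"yaw":-8.5},
  {"hand":0,"travel":[40,0,-5],"yaw":-8.5},
  {"hand":0,"travel":[40,7,-5],"yaw":-8.5},
  {"hand":0,"travel":[38,12,-5],"yaw":-8.4},
  {"hand":0,"travel":[36,17,-4],"yaw":-8.5},
  {"hand":0,"travel":[43,-8,-1],"yaw":-8.5},
  {"hand":0,"travel":[43,-1,-2],"yaw":-8.5},
  {"hand":0,"travel":[43,5,-1],"yaw":-8.5},
  {"hand":0,"travel":[42,11,-2],"yaw":-8.5},
  {"hand":0,"travel":[40,18,-1],"yaw":-8.5},
  {"hand":0,"travel":[37,23,-2],"yaw":-8.5},
  {"hand":0,"travel":[33,29,-1],"yaw":-8.5},
  {"hand":0,"travel":[35,20,10],"yaw":-7.1},
  {"hand":0,"travel":[33,25,10],"yaw":-7.2},
  {"hand":0,"travel":[29,28,10],"yaw":-7.1},
  {"hand":0.3,"travel":[25,31,10],"yaw":-7.2},
  {"hand":0.4,"travel":[21,35,10],"yaw":-7.1},
  {"hand":0.4,"travel":[17,37,10],"yaw":-7.2},
  {"hand":0.4,"travel":[12,39,10],"yaw":-7.1},
])

```text
t: 2.15
tcp_pos: [0.4036, 0.1314, 0.2]
tool_rot: [0.002, 1.0, 0.0, 0.0]
force: [0.9, -0.7, 0.6]
finger_gap: 0.602
```

Run:
```python
from h import *
s=snap('wrist','w1'); snap('scene','s1')
print(pose()[1:], manip.sense()['q'], s['R'], -s['R'].T@s['t'])
```

```text
(array([0.40119688, 0.13350192, 0.19913954]), np.float64(179.90771158637642)) [ 5.47324754e-02  3.12185792e-01  1.95127982e+00  1.54702684e-03
  8.82393254e-01 -1.51543644e+00] [[ 4.82722984e-03  9.99987878e-01  9.69937104e-04]
 [ 9.51212805e-01 -4.89100462e-03  3.08496803e-01]
 [ 3.08497808e-01 -5.66568382e-04 -9.51224885e-01]] [0.32464482 0.13080764 0.34156799]
```

View pics/w1.png

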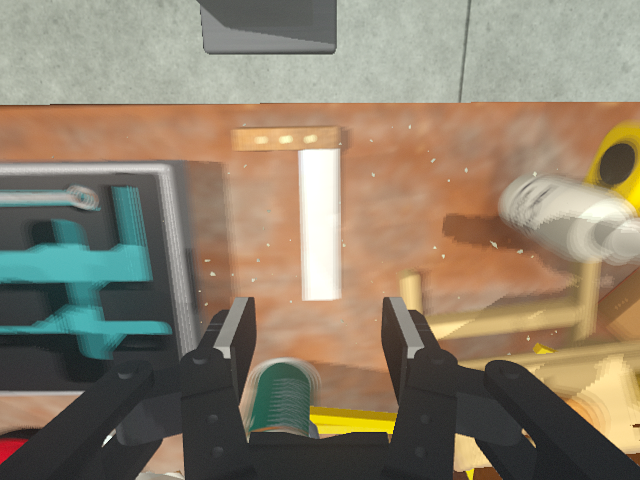

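View pics/s1.png

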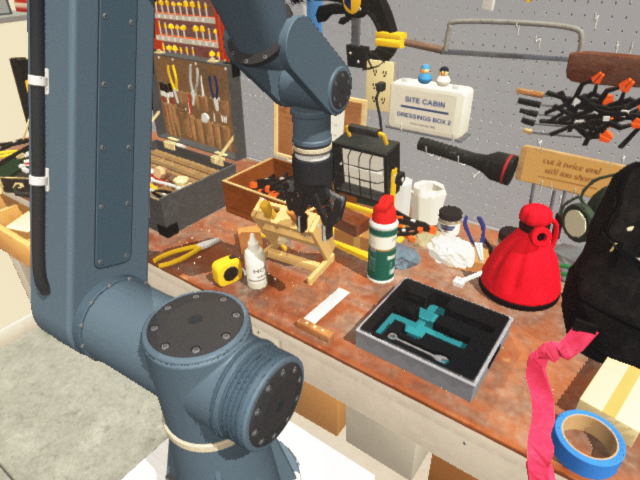

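Run:
```python
from h import *
s=snap('wrist','w2'); print(pose()[1:], manip.sense()['qd'].round(3))
crop('w2',210,110,370,310,4,'c3')
crop('w2',0,150,200,400,3,'c4')
```

```text
(array([0.40260354, 0.13173444, 0.19968681]), np.float64(179.73259014414487)) [-0.064 -0.012 -0.023 -0.016 -0.005  0.003]
```

View pics/c3.png

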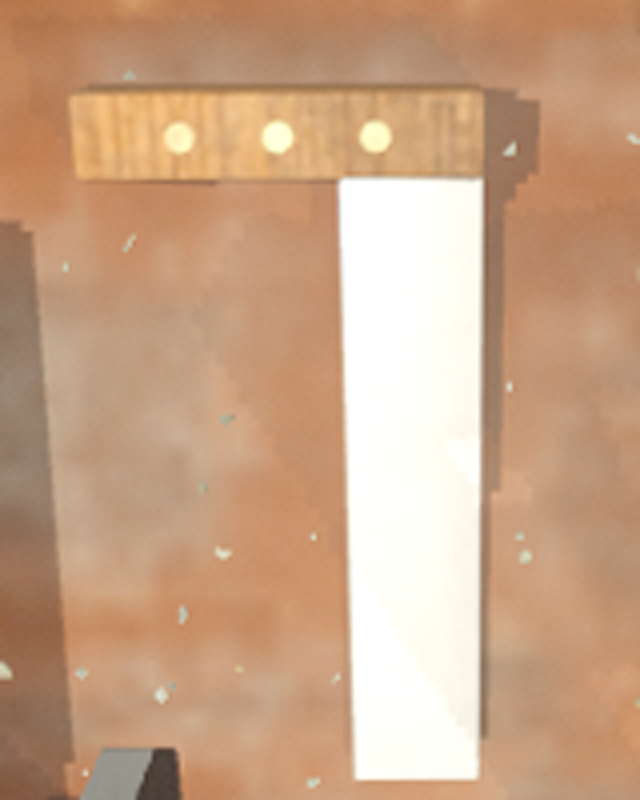

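View pics/c4.png

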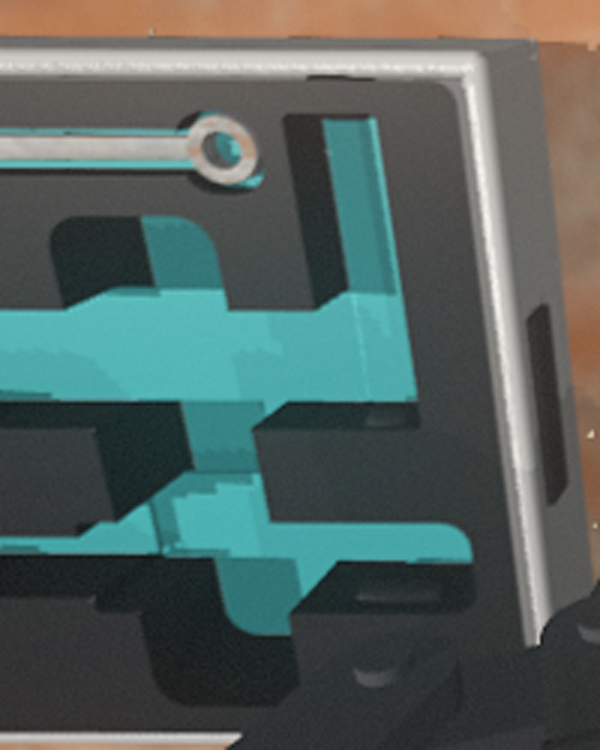

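Run:
```python
from h import *
np.set_printoptions(precision=4,suppress=True)
s=load('w2')
c=lambda p:(210+(p[0]+.5)/4-.5,110+(p[1]+.5)/4-.5); d=lambda p:((p[0]+.5)/3-.5,150+(p[1]+.5)/3-.5)
for n,p,z in [('tipL',(356,779),.01),('tipR',(478,778),.01),('stockR',(483,90),.019),('stockL',(70,95),.019),('inL',(76,180),.019),('bladeL',(339,180),.01),('bladeR',(483,180),.01)]: print(n,px2z(s,c(p),z)[:2])
for n,p,z in [('rimcorner',(485,50),.048),('pocket -x+y',(378,116),.048),('pocket -x -y',(285,116),.048),('pocket sq +x+y',(418,428),.048),('chis handle +y -x',(470,525),.048),('+x',(472,612),.048)]: print(n,px2z(s,d(p),z)[:2])
```

```text
tipL [0.4957 0.1141]
tipR [0.4955 0.1431]
stockR [0.337  0.1428]
stockL [0.3378 0.0597]
inL [0.3546 0.0597]
bladeL [0.3556 0.113 ]
bladeR [0.3557 0.1433]
rimcorner [0.3603 0.0151]
pocket -x+y [ 0.3769 -0.0143]
pocket -x -y [ 0.3768 -0.038 ]
pocket sq +x+y [ 0.4643 -0.0166]
chis handle +y -x [ 0.4948 -0.0061]
+x [ 0.5237 -0.0093]
```

Run:
```python
from h import *
print(pose()[1:])
plan([(399,129.5,40,180,5),(399,129.5,3,180,4)],p=(400.3,130.2,199.5))
```

```text
(array([0.40260354, 0.13173444, 0.19968681]), np.float64(179.73259014414487))
{"travel":[0, 0, 32],"yaw":-0.1}
{"travel":[1, 0, 32],"yaw":-0.0}
{"travel":[0, 0, 32],"yaw":-0.1}
{"travel":[0, -1, 32],"yaw":-0.0}
{"travel":[0, 0, 32],"yaw":-0.1}
{"travel":[0, 0, 9],"yaw":0.0}
{"travel":[0, 0, 9],"yaw":0.0}
{"travel":[0, 0, 9],"yaw":0.0}
{"travel":[0, 0, 10],"yaw":0.0}
rows 9 end [399.3 129.2   2.5] 180.0
```

Request:
servo_tool([
  {"hand":0.4,"travel":[1,0,32],"yaw":0},
  {"hand":0.4,"travel":[0,0,32],"yaw":0},
  {"hand":0.4,"travel":[0,0,32],"yaw":0},
  {"hand":0.4,"travel":[0,0,32],"yaw":0},
  {"hand":0.4,"travel":[0,0,30],"yaw":0},
  {"hand":0.4,"travel":[0,0,0],"yaw":0},
  {"hand":0.4,"travel":[0,0,0],"yaw":0},
], newtons=60)

```text
t: 3.0
tcp_pos: [0.4035, 0.129, 0.0424]
tool_rot: [0.006, 1.0, -0.0, -0.0]
force: [0.4, 1.0, -0.3]
finger_gap: 0.599
```

Run:
```python
from h import *
s=snap('wrist','w3'); print(pose()[1:])
```

```text
(array([0.40407173, 0.12922921, 0.04313736]), np.float64(179.38095219805734))
```

View pics/w3.png

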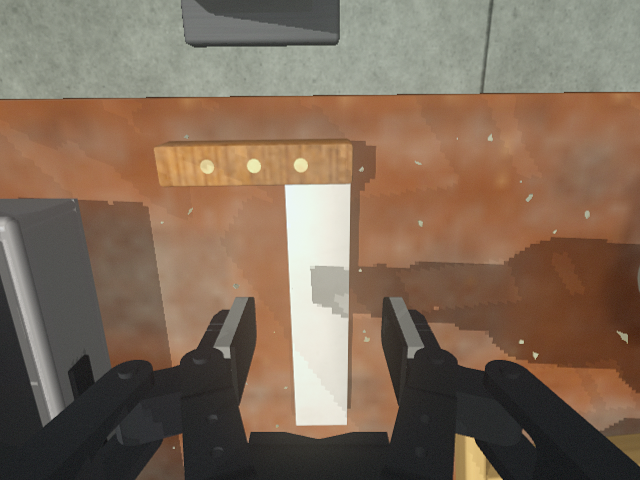

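Request:
servo_tool([
  {"hand":0.4,"travel":[3,0,15],"yaw":-0.6},
  {"hand":0.4,"travel":[2,0,15],"yaw":0},
  {"hand":0.4,"travel":[0,0,9],"yaw":0},
  {"hand":0.4,"travel":[0,0,0],"yaw":0},
  {"hand":0.4,"travel":[0,0,0],"yaw":0},
  {"hand":0.8,"travel":[0,0,0],"yaw":0},
  {"hand":0.8,"travel":[0,0,0],"yaw":0},
  {"hand":0.8,"travel":[0,0,0],"yaw":0},
  {"hand":0.8,"travel":[0,0,0],"yaw":0},
], newtons=60)

```text
t: 3.95
tcp_pos: [0.3987, 0.13, 0.0044]
tool_rot: [-0.001, 1.0, 0.0, 0.001]
force: [-0.2, 0.3, 9.0]
finger_gap: 0.312
```

Run:
```python
from h import *
s=snap('wrist','w4'); print(pose()[1:],manip.sense()['force'],manip.sense()['finger_gap'])
```

```text
(array([0.39869491, 0.1299532 , 0.0043669 ]), np.float64(-179.9119297410475)) [ 0.05343467 -0.16359246  7.82966851] 0.3057651328033104
```

View pics/w4.png

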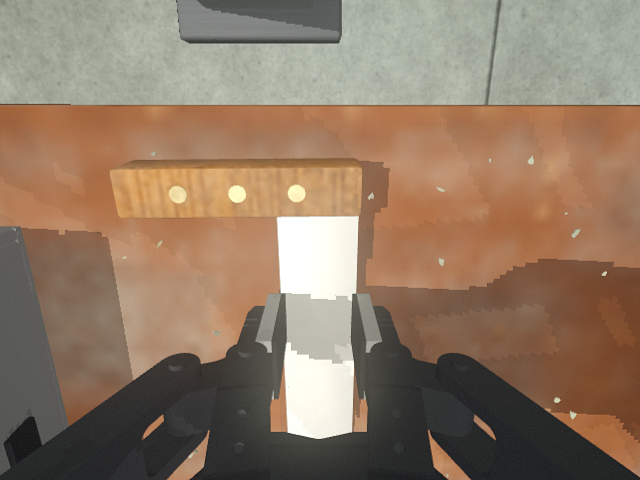

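Request:
servo_tool([
  {"hand":0.9,"travel":[0,0,0],"yaw":0},
  {"hand":0.9,"travel":[0,0,-5],"yaw":0},
  {"hand":0.9,"travel":[0,0,-15],"yaw":0},
  {"hand":0.9,"travel":[0,0,-30],"yaw":0},
  {"hand":0.9,"travel":[0,0,-30],"yaw":0},
  {"hand":0.9,"travel":[0,0,-20],"yaw":0},
  {"hand":0.9,"travel":[0,0,0],"yaw":0},
], newtons=80)

```text
t: 4.7
tcp_pos: [0.3995, 0.1301, 0.1057]
tool_rot: [-0.001, 1.0, 0.0, 0.003]
force: [0.3, 0.7, -1.6]
finger_gap: 0.297
```

Run:
```python
from h import *
s=snap('wrist','w5'); snap('scene','s5'); print(pose()[1:],manip.sense()['force'],manip.sense()['ft_torque'],manip.sense()['finger_gap'])
```

```text
(array([0.39813302, 0.12994083, 0.10364133]), np.float64(-179.92940212995222)) [ 0.84969279 -0.29127168 -1.96596845] [ 0.01100396 -0.02782409  0.03056381] 0.29899837740948687
```

View pics/w5.png

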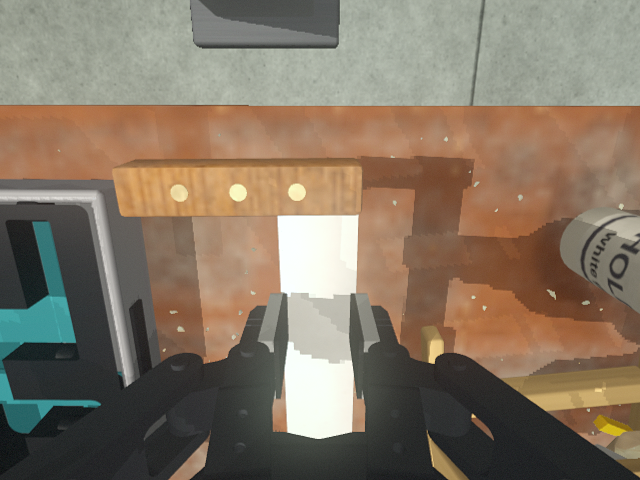

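View pics/s5.png

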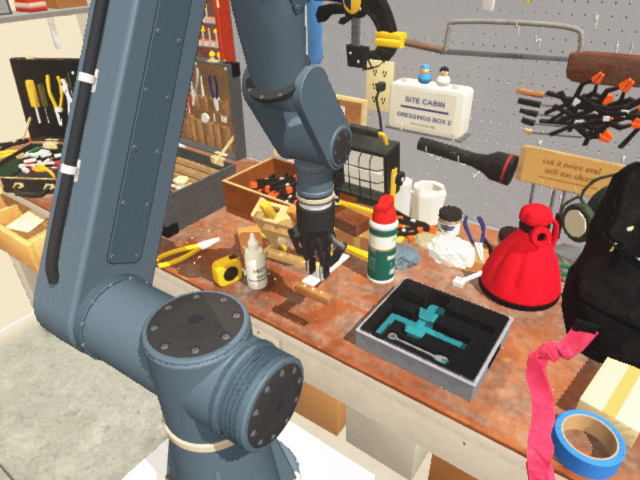

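Run:
```python
from h import *
crop('w4',90,140,390,310,2.6,'c5')
```

```text
(no output)
```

View pics/c5.png

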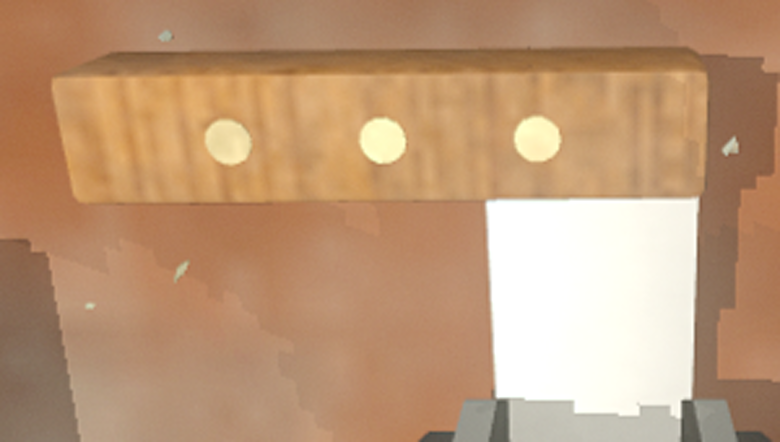

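Run:
```python
from h import *
np.set_printoptions(precision=4,suppress=True)
s=load('w4'); c=lambda p:(90+(p[0]+.5)/2.6-.5,140+(p[1]+.5)/2.6-.5)
for n,p,z in [('stockR far',(706,73),.019),('stockL far',(54,80),.019),('L near',(75,201),.019),('R near',(704,199),.019),('bladeL',(487,200),.01),('bladeR',(698,199),.01),('bL2',(496,398),.01),('bR2',(692,398),.01)]: print(n,px2z(s,c(p),z)[:2])
```

```text
stockR far [0.3371 0.1431]
stockL far [0.338  0.0612]
L near [0.3537 0.0613]
R near [0.3534 0.1434]
bladeL [0.356  0.1141]
bladeR [0.3558 0.1436]
bL2 [0.3865 0.1144]
bR2 [0.3865 0.1437]
```

Run:
```python
from h import *
print(pose()[1:])
plan([(448,-79.5,110,90,12)],th=180.)
```

```text
(array([0.39813302, 0.12994083, 0.10364133]), np.float64(-179.92940212995222))
{"travel":[-4, -17, -1],"yaw":7.5}
{"travel":[-7, -17, 0],"yaw":7.5}
{"travel":[-8, -16, -1],"yaw":7.5}
{"travel":[-11, -15, 0],"yaw":7.5}
{"travel":[-12, -13, -1],"yaw":7.5}
{"travel":[-14, -11, 0],"yaw":7.5}
{"travel":[-15, -9, -1],"yaw":7.5}
{"travel":[-17, -8, 0],"yaw":7.5}
{"travel":[-17, -5, -1],"yaw":7.5}
{"travel":[-17, -3, 0],"yaw":7.5}
{"travel":[-18, 0, -1],"yaw":7.5}
{"travel":[-18, 2, 0],"yaw":7.5}
rows 12 end [448.3 -79.3 109.6] 90.0
```

Request:
servo_tool([
  {"hand":0.9,"travel":[-4,-17,-1],"yaw":7.5},
  {"hand":0.9,"travel":[-7,-17,0],"yaw":7.5},
  {"hand":0.9,"travel":[-8,-16,-1],"yaw":7.5},
  {"hand":0.9,"travel":[-11,-15,0],"yaw":7.5},
  {"hand":0.9,"travel":[-12,-13,-1],"yaw":7.5},
  {"hand":0.9,"travel":[-14,-11,0],"yaw":7.5},
  {"hand":0.9,"travel":[-15,-9,-1],"yaw":7.5},
  {"hand":0.9,"travel":[-17,-8,0],"yaw":7.5},
  {"hand":0.9,"travel":[-17,-5,-1],"yaw":7.5},
  {"hand":0.9,"travel":[-17,-3,0],"yaw":7.5},
  {"hand":0.9,"travel":[-18,0,-1],"yaw":7.5},
  {"hand":0.9,"travel":[-18,2,0],"yaw":7.5},
  {"hand":0.9,"travel":[0,0,10],"yaw":0},
  {"hand":0.9,"travel":[0,0,10],"yaw":0},
  {"hand":0.9,"travel":[0,0,10],"yaw":0},
  {"hand":0.9,"travel":[0,0,5],"yaw":0},
  {"hand":0.9,"travel":[0,0,0],"yaw":0},
  {"hand":0.9,"travel":[0,0,0],"yaw":0},
])

```text
t: 6.6
tcp_pos: [0.4483, -0.0788, 0.0741]
tool_rot: [0.706, 0.708, -0.0, -0.0]
force: [1.1, 0.7, -1.2]
finger_gap: 0.295
```

Run:
```python
from h import *
s=snap('wrist','w6'); snap('top','t6'); print(pose()[1:],manip.sense()['force'],manip.sense()['q'])
crop('t6',370,190,520,310,5,'c6')
```

```text
(array([ 0.44875116, -0.07912157,  0.07456649]), np.float64(90.10453064344428)) [-0.23602866 -0.16974538 -1.49815588] [-4.20602397e-01  5.89946867e-01  1.98338053e+00  2.62835448e-05
  5.67600131e-01 -4.22449038e-01]
```

View pics/w6.png

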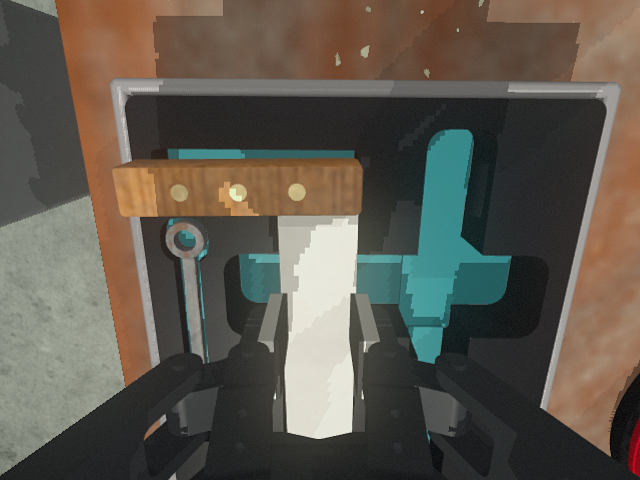

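View pics/c6.png

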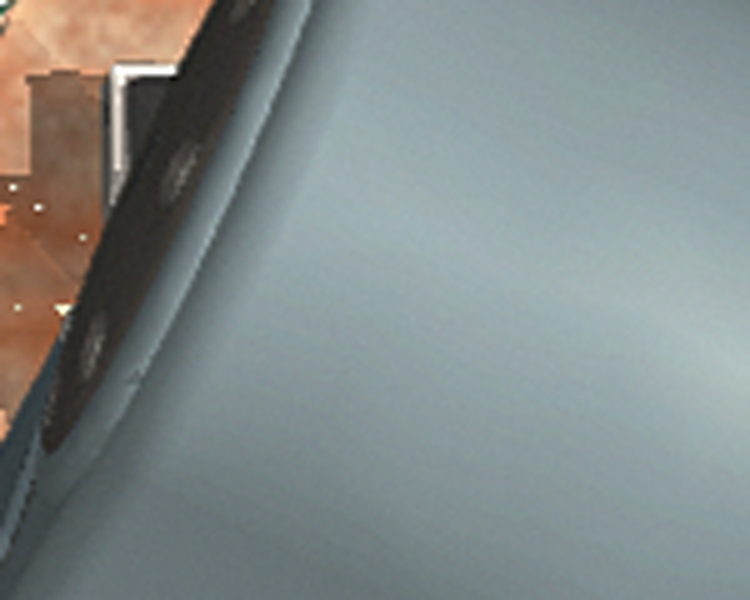

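Run:
```python
from h import *
np.set_printoptions(precision=4,suppress=True)
crop('w6',100,70,370,230,2.9,'c7');crop('w6',380,70,640,270,3,'c8')
```

```text
(no output)
```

View pics/c7.png

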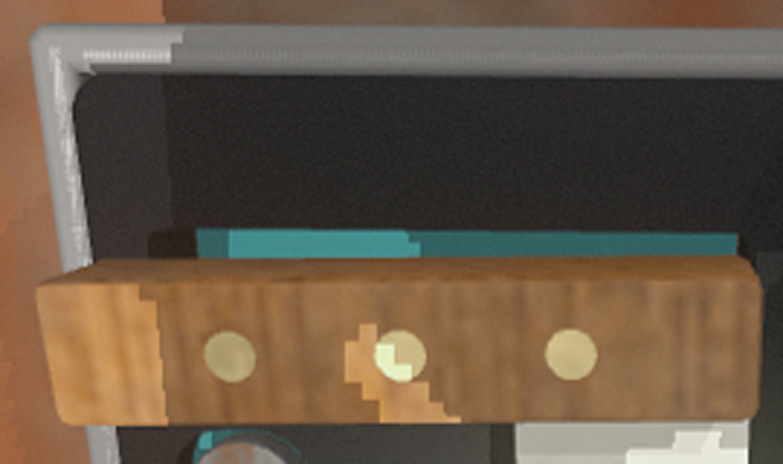

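View pics/c8.png

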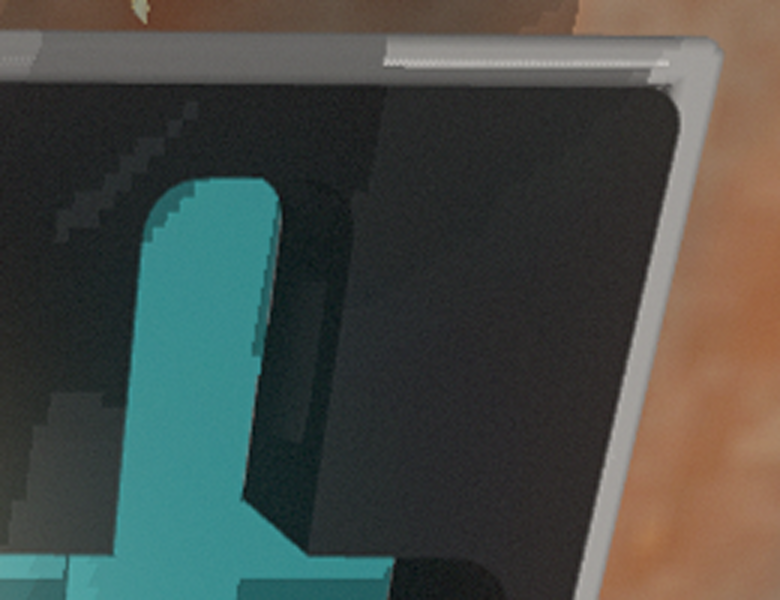

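Run:
```python
from h import *
np.set_printoptions(precision=4,suppress=True)
s=load('w6')
c=lambda p:(100+(p[0]+.5)/2.9-.5,70+(p[1]+.5)/2.9-.5); d=lambda p:(380+(p[0]+.5)/3-.5,70+(p[1]+.5)/3-.5)
for n,p,z in [('rim -x+y',(31,30),.048),('pocket -x+y',(150,230),.048),('pocket +x+y',(738,233),.048),('sq L far',(36,284),.089),('sq R far',(757,280),.089),('L near',(63,424),.089),('R near',(751,418),.089),('bL',(516,423),.08),('bR',(748,420),.08)]: print(n,px2z(s,c(p),z)[:2])
for n,p,z in [('rim +x+y',(720,45),.048),('ch -x',(140,240),.048),('ch +x',(350,240),.048),('ch +y',(240,178),.048),('trough +y',(430,556),.048)]: print(n,px2z(s,d(p),z)[:2])
print(proj(s,np.array([[.3615,.013,.048],[.5715,.013,.048]])))
```

```text
rim -x+y [0.3644 0.0116]
pocket -x+y [ 0.3774 -0.0156]
pocket +x+y [ 0.4635 -0.0158]
sq L far [ 0.3811 -0.0179]
sq R far [ 0.4621 -0.0173]
L near [ 0.3817 -0.0341]
R near [ 0.462  -0.0332]
bL [ 0.4336 -0.0362]
bR [ 0.4626 -0.0358]
rim +x+y [0.57   0.0103]
ch -x [ 0.4942 -0.0156]
ch +x [ 0.5239 -0.0156]
ch +y [ 0.5074 -0.0071]
trough +y [ 0.5431 -0.0632]
[[102.6585  76.3229]
 [624.9394  77.3682]]
```

Request:
servo_tool([
  {"hand":0.9,"travel":[-1,-1,10],"yaw":0},
  {"hand":0.9,"travel":[0,0,10],"yaw":0},
  {"hand":0.9,"travel":[0,0,5],"yaw":0},
  {"hand":0.9,"travel":[0,0,3],"yaw":0},
  {"hand":0.9,"travel":[0,0,3],"yaw":0},
  {"hand":0.9,"travel":[0,0,0],"yaw":0},
], newtons=100)

```text
t: 7.3
tcp_pos: [0.4473, -0.0802, 0.0429]
tool_rot: [0.707, 0.707, -0.0, -0.0]
force: [-0.5, 0.5, -2.7]
finger_gap: 0.28
```

Run:
```python
from h import *
s=snap('wrist','w7'); print(pose()[1:],manip.sense()['force'],manip.sense()['ft_torque'])
```

```text
(array([ 0.44728727, -0.08019601,  0.04300445]), np.float64(90.0528840128766)) [-0.16320616 -0.4084665  -1.72176734] [-0.06333463  0.06016858 -0.09596903]
```

View pics/w7.png

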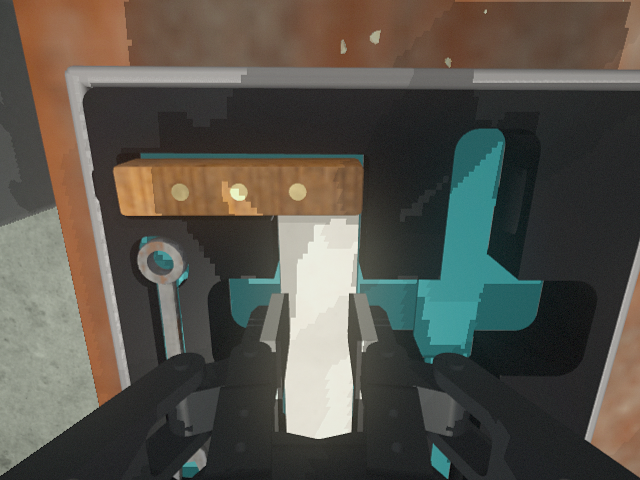

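Request:
servo_tool([
  {"hand":0.9,"travel":[0,0,3],"yaw":0},
  {"hand":0.9,"travel":[0,0,3],"yaw":0},
  {"hand":0.9,"travel":[0,0,3],"yaw":0},
  {"hand":0.9,"travel":[0,0,1],"yaw":0},
  {"hand":0.9,"travel":[0,0,0],"yaw":0},
], newtons=100)

```text
t: 7.85
tcp_pos: [0.4478, -0.0804, 0.0337]
tool_rot: [0.707, 0.708, 0.0, 0.0]
force: [-0.7, 0.8, 5.6]
finger_gap: 0.282
```

Run:
```python
from h import *
s=snap('wrist','w8'); print(pose()[1:],manip.sense()['force'],manip.sense()['ft_torque'])
```

```text
(array([ 0.44781549, -0.08037602,  0.03374449]), np.float64(90.07485259534839)) [-0.48844127 -0.56108742  5.42878026] [ 0.07329217  0.17293055 -0.05783405]
```

View pics/w8.png

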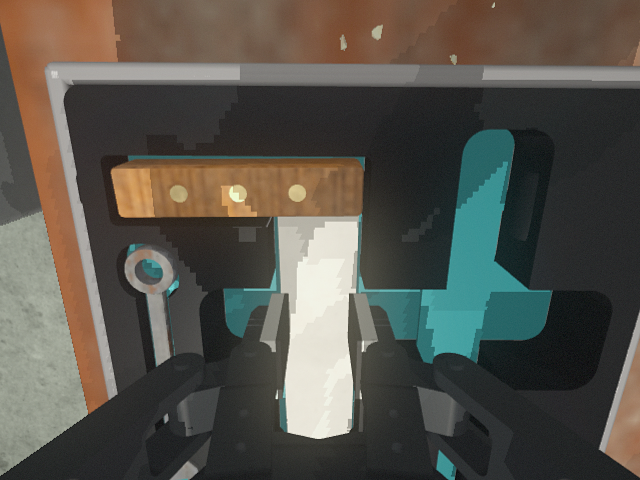

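Request:
servo_tool([
  {"hand":0.9,"travel":[0,0,2],"yaw":0},
  {"hand":0.9,"travel":[0,0,2],"yaw":0},
  {"hand":0.9,"travel":[0,0,0],"yaw":0},
], newtons=100)

```text
t: 8.2
tcp_pos: [0.4479, -0.0804, 0.0331]
tool_rot: [0.707, 0.708, 0.001, 0.002]
force: [-5.2, 2.2, 42.6]
finger_gap: 0.278
```

Run:
```python
from h import *
print(pose()[1:],manip.sense()['force'],manip.sense()['ft_torque'])
```

```text
(array([ 0.44787128, -0.08037721,  0.03309814]), np.float64(90.09759118061014)) [-5.23930479  2.15045479 42.57350205] [ 0.30450903  0.90965969 -0.02063948]
```

Request:
servo_tool([
  {"hand":0.9,"travel":[0,0,-3],"yaw":0},
  {"hand":0.5,"travel":[0,0,0],"yaw":0},
  {"hand":0.5,"travel":[0,0,0],"yaw":0},
  {"hand":0.5,"travel":[0,0,0],"yaw":0},
  {"hand":0.5,"travel":[0,0,-10],"yaw":0},
  {"hand":0.5,"travel":[0,0,-30],"yaw":0},
  {"hand":0.9,"travel":[0,0,-30],"yaw":0},
  {"hand":1.0,"travel":[0,0,0],"yaw":0},
  {"hand":1.0,"travel":[0,0,0],"yaw":0},
])

```text
t: 9.1
tcp_pos: [0.4479, -0.0804, 0.103]
tool_rot: [0.707, 0.708, 0.0, 0.001]
force: [-0.2, -0.1, -1.1]
finger_gap: 0.007
```

Run:
```python
from h import *
s=snap('wrist','w9');print(pose()[1:],manip.sense()['force'],manip.sense()['finger_gap'])
```

```text
(array([ 0.44731155, -0.08017447,  0.10227601]), np.float64(90.07129664770957)) [-0.46330683 -0.0907776   0.09475747] 0.001670439798534795
```

View pics/w9.png

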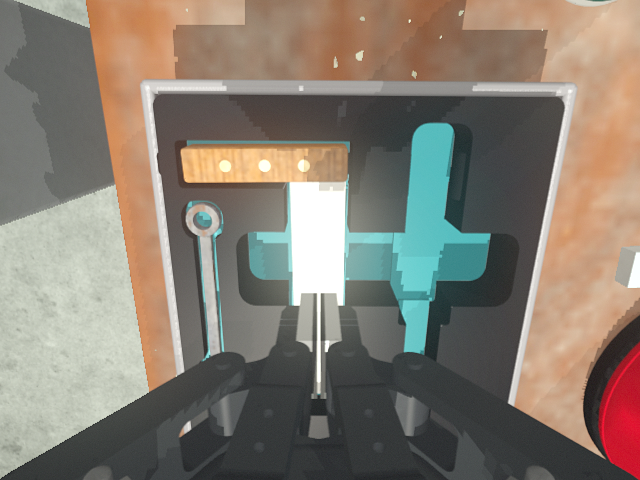

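Request:
servo_tool([
  {"hand":1.0,"travel":[27,-8,10],"yaw":0},
  {"hand":1.0,"travel":[27,-9,20],"yaw":0},
  {"hand":1.0,"travel":[0,0,16],"yaw":0},
  {"hand":1.0,"travel":[0,0,6],"yaw":0},
  {"hand":1.0,"travel":[0,0,2],"yaw":0},
  {"hand":1.0,"travel":[0,0,1],"yaw":0},
  {"hand":1.0,"travel":[0,0,0],"yaw":0},
])

```text
t: 9.85
tcp_pos: [0.4288, -0.0254, 0.0476]
tool_rot: [0.707, 0.707, -0.001, -0.002]
force: [-1.6, 4.4, 6.7]
finger_gap: 0.001
```

Run:
```python
from h import *
print(pose()[1:],manip.sense()['force'],manip.sense()['finger_gap'])
```

```text
(array([ 0.42881146, -0.0254229 ,  0.04760139]), np.float64(89.97644846587615)) [-1.61653564  4.4032596   6.65612521] 0.0005230397566575262
```

Request:
servo_tool([
  {"hand":1.0,"travel":[0,0,1],"yaw":0},
  {"hand":1.0,"travel":[0,0,0],"yaw":0},
  {"hand":1.0,"travel":[0,0,-20],"yaw":0},
  {"hand":1.0,"travel":[-40,6,-10],"yaw":0},
  {"hand":1.0,"travel":[-45,6,0],"yaw":0},
  {"hand":1.0,"travel":[-45,6,0],"yaw":0},
  {"hand":1.0,"travel":[0,0,20],"yaw":0},
  {"hand":1.0,"travel":[0,0,12],"yaw":0},
  {"hand":1.0,"travel":[0,0,5],"yaw":0},
  {"hand":1.0,"travel":[0,0,2],"yaw":0},
  {"hand":1.0,"travel":[0,0,0],"yaw":0},
])

```text
t: 10.95
tcp_pos: [0.4482, -0.1553, 0.0371]
tool_rot: [0.706, 0.708, -0.0, -0.001]
force: [0.1, -0.2, 0.4]
finger_gap: -0.001
```

Run:
```python
from h import *
print(pose()[1:],manip.sense()['force'],manip.sense()['finger_gap'])
snap('wrist','w10')
```

```text
(array([ 0.44821683, -0.1552529 ,  0.03711302]), np.float64(90.14868180212264)) [ 0.12826289 -0.22013025  0.44410633] -0.0011280940508066703
```

View pics/w10.png

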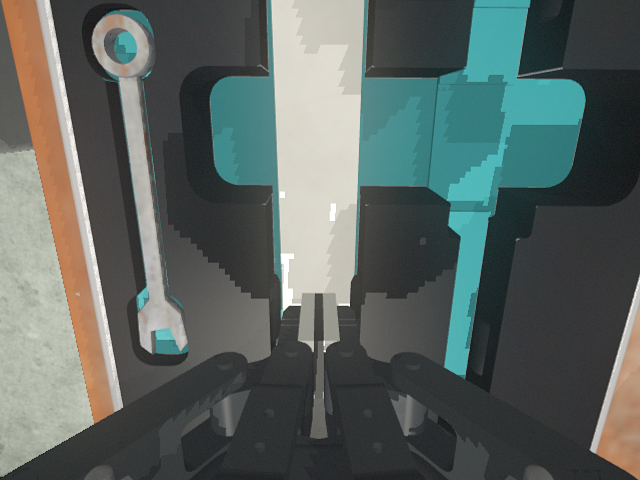

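Request:
servo_tool([
  {"hand":1.0,"travel":[0,0,1],"yaw":0},
  {"hand":1.0,"travel":[0,0,1],"yaw":0},
  {"hand":1.0,"travel":[0,0,0],"yaw":0},
])

```text
t: 11.3
tcp_pos: [0.4488, -0.1561, 0.0355]
tool_rot: [0.707, 0.708, 0.0, 0.0]
force: [-0.9, 0.4, -0.5]
finger_gap: 0.002
```

Run:
```python
from h import *
print(pose()[1:],manip.sense()['force'],manip.sense()['finger_gap'])
snap('wrist','w11')
```

```text
(array([ 0.4487776 , -0.15614492,  0.03550516]), np.float64(90.09060657339823)) [-0.86388578  0.41076941 -0.48853237] 0.001909076255140812
```

Run:
```python
from h import *
crop('w11',200,240,440,420,3.3,'c11')
crop('w9',130,70,390,320,2.4,'c9')
```

```text
(no output)
```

View pics/c11.png

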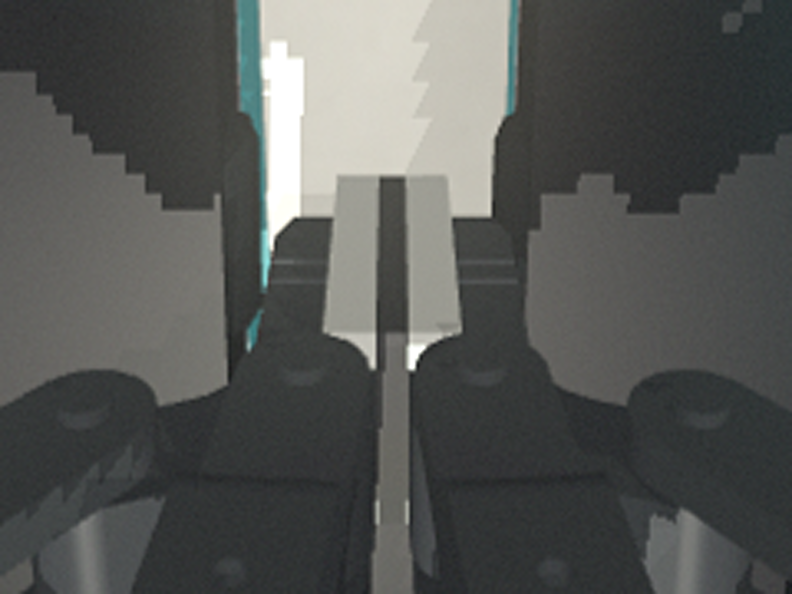

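View pics/c9.png

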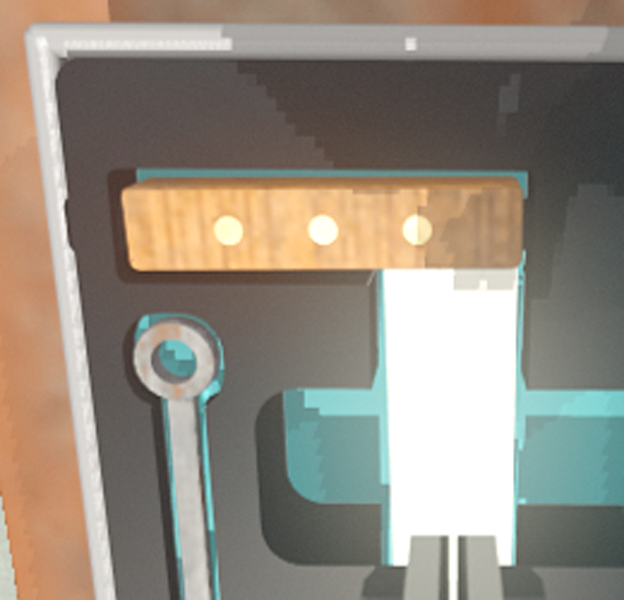

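Request:
servo_tool([
  {"hand":1.0,"travel":[0,0,1],"yaw":0},
  {"hand":1.0,"travel":[0,0,1],"yaw":0},
  {"hand":1.0,"travel":[0,0,0],"yaw":0},
])

```text
t: 11.65
tcp_pos: [0.4485, -0.1563, 0.0332]
tool_rot: [0.707, 0.707, -0.0, -0.0]
force: [0.3, -0.6, 0.7]
finger_gap: -0.0
```

Run:
```python
from h import *
print(pose()[1:],manip.sense()['force'],manip.sense()['finger_gap'])
```

```text
(array([ 0.4485191 , -0.1562838 ,  0.03319085]), np.float64(90.06245503242705)) [ 0.27205535 -0.62071945  0.71927582] -0.0003702018277598114
```

Request:
servo_tool([
  {"hand":1.0,"travel":[0,0,1],"yaw":0},
  {"hand":1.0,"travel":[0,0,1],"yaw":0},
  {"hand":1.0,"travel":[0,0,0],"yaw":0},
])

```text
t: 11.95
tcp_pos: [0.4486, -0.1563, 0.0325]
tool_rot: [0.707, 0.708, 0.0, 0.0]
force: [-1.0, 0.6, 11.7]
finger_gap: -0.002
```

Run:
```python
from h import *
print(pose()[1:],manip.sense()['force'],manip.sense()['finger_gap'])
snap('wrist','w12'); snap('scene','s12')
crop('s12',340,260,530,410,4,'c12')
```

```text
(array([ 0.44862576, -0.15631203,  0.03249152]), np.float64(90.06729173020284)) [-1.0434742   0.63808924 11.71666141] -0.0020542658923834683
```

View pics/c12.png

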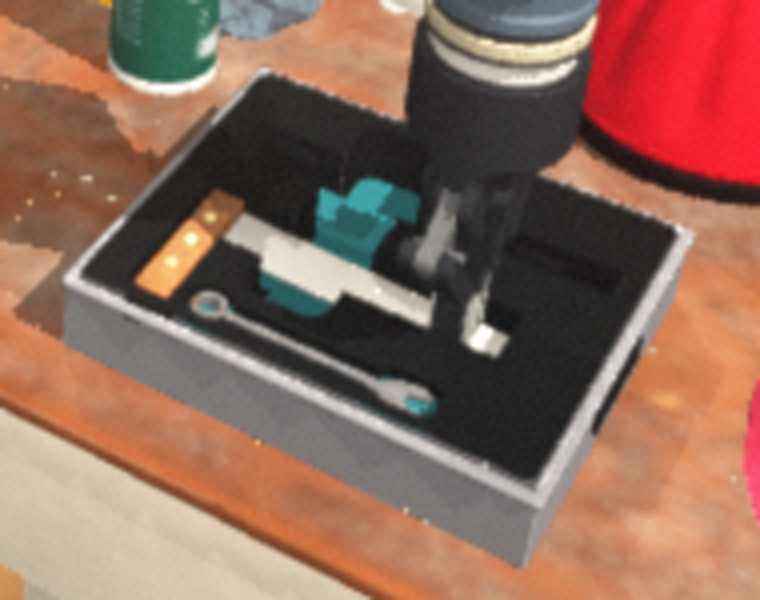

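View pics/w12.png

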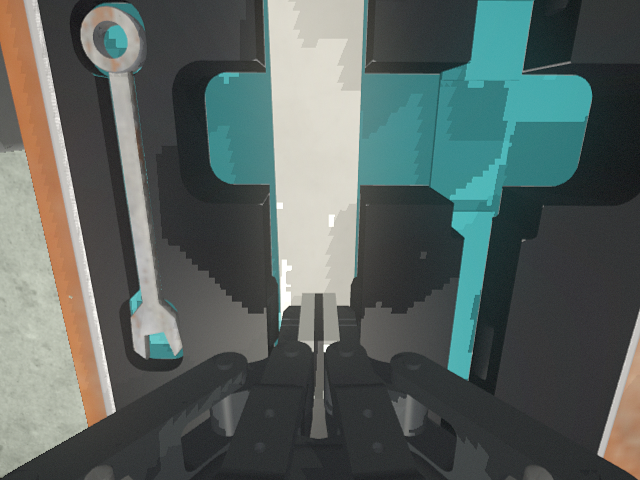

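Run:
```python
from h import *
plan([(449,-156,130,90,3),(450,-100,270,100,4),(440,100,300,150,6),(440,250,300,187,5)],p=(448.6,-156.3,31))
```

```text
{"travel":[0, 0, -33],"yaw":0.0}
{"travel":[0, 0, -33],"yaw":0.0}
{"travel":[0, 0, -33],"yaw":0.1}
{"travel":[14, 0, -35],"yaw":-2.5}
{"travel":[14, 1, -35],"yaw":-2.5}
{"travel":[14, 2, -35],"yaw":-2.5}
{"travel":[14, 2, -35],"yaw":-2.5}
{"travel":[33, 4, -5],"yaw":-8.3}
{"travel":[32, 9, -5],"yaw":-8.4}
{"travel":[31, 14, -5],"yaw":-8.3}
{"travel":[28, 17, -5],"yaw":-8.4}
{"travel":[25, 22, -5],"yaw":-8.3}
{"travel":[22, 25, -5],"yaw":-8.3}
{"travel":[15, 26, 0],"yaw":-7.4}
{"travel":[12, 28, 0],"yaw":-7.4}
{"travel":[8, 29, 0],"yaw":-7.4}
{"travel":[4, 30, 0],"yaw":-7.4}
{"travel":[0, 30, 0],"yaw":-7.4}
rows 18 end [440.2 250.4 300. ] 187.0
```

Request:
servo_tool([
  {"hand":1,"travel":[0,0,-33],"yaw":0},
  {"hand":0.5,"travel":[0,0,-33],"yaw":0},
  {"hand":0.3,"travel":[0,0,-33],"yaw":0},
  {"hand":0.3,"travel":[14,0,-35],"yaw":-2.5},
  {"hand":0.3,"travel":[14,1,-35],"yaw":-2.5},
  {"hand":0.3,"travel":[14,2,-35],"yaw":-2.5},
  {"hand":0.3,"travel":[14,2,-35],"yaw":-2.5},
  {"hand":0.3,"travel":[33,4,-5],"yaw":-8.3},
  {"hand":0.3,"travel":[32,9,-5],"yaw":-8.4},
  {"hand":0.3,"travel":[31,14,-5],"yaw":-8.3},
  {"hand":0.3,"travel":[28,17,-5],"yaw":-8.4},
  {"hand":0.3,"travel":[25,22,-5],"yaw":-8.3},
  {"hand":0.3,"travel":[22,25,-5],"yaw":-8.3},
  {"hand":0.3,"travel":[15,26,0],"yaw":-7.4},
  {"hand":0.3,"travel":[12,28,0],"yaw":-7.4},
  {"hand":0.3,"travel":[8,29,0],"yaw":-7.4},
  {"hand":0.3,"travel":[4,30,0],"yaw":-7.4},
  {"hand":0.3,"travel":[0,30,0],"yaw":-7.4},
  {"hand":0.3,"travel":[0,0,0],"yaw":0},
  {"hand":0.3,"travel":[0,0,0],"yaw":0},
])

```text
t: 14.05
tcp_pos: [0.439, 0.2506, 0.2999]
tool_rot: [-0.062, 0.998, -0.0, -0.001]
force: [0.6, 0.4, -0.9]
finger_gap: 0.701
```

Run:
```python
from h import *
print(pose()[1:],manip.sense()['q'])
snap('wrist','w13'); snap('scene','s13'); snap('top','t13')
crop('s13',180,170,420,350,3.3,'c13')
```

```text
(array([0.43896503, 0.25056191, 0.29989685]), np.float64(-172.90598145947155)) [ 2.97569010e-01  2.84448458e-01  1.63780852e+00 -5.48890144e-04
  1.22050353e+00 -1.39685301e+00]
```

View pics/c13.png

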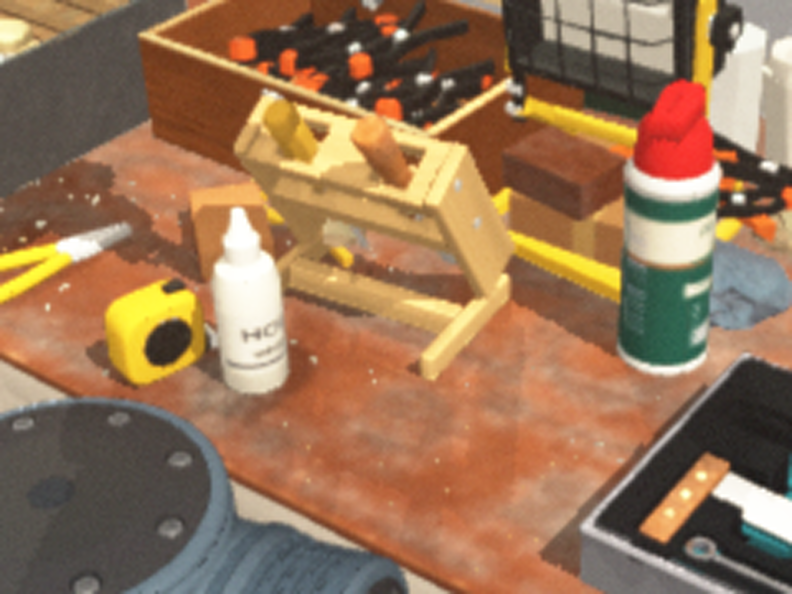

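View pics/w13.png

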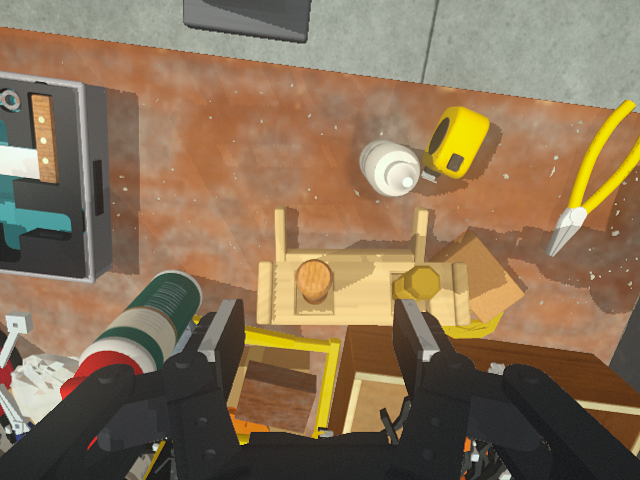

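View pics/t13.png

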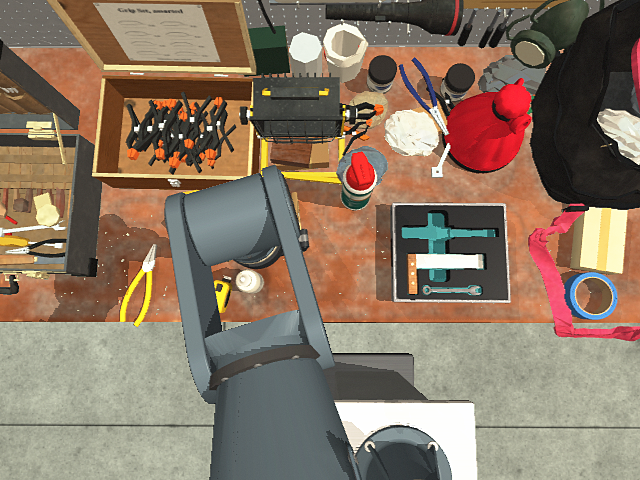

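Run:
```python
from h import *
crop('s13',240,190,350,270,7,'c14'); crop('w13',250,200,480,340,3.4,'c15')
```

```text
(no output)
```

View pics/c14.png

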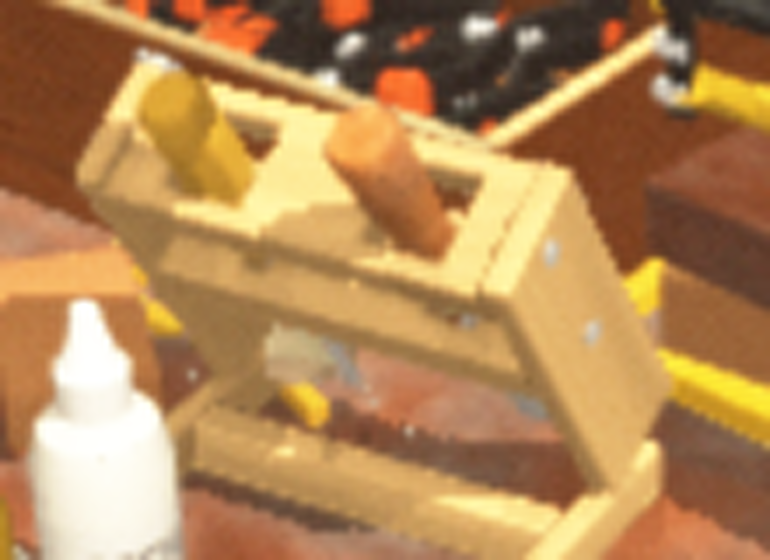

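View pics/c15.png

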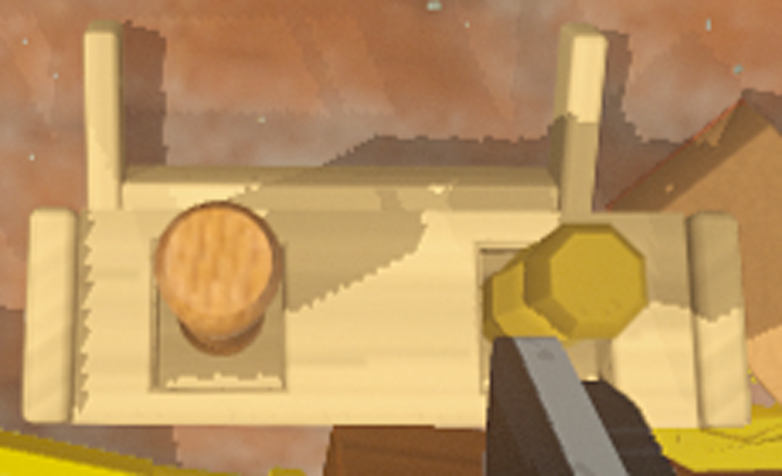

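Run:
```python
from h import *
np.set_printoptions(precision=4,suppress=True)
from scipy.optimize import least_squares
w=load('w13');s=load('s13');t=load('top0')
f=lambda p,o,k:np.array([o[0]+(p[0]+.5)/k-.5,o[1]+(p[1]+.5)/k-.5])
obs=[(w,f((217,260),(250,200),3.4)),(s,f((360,142),(240,190),7)),(t,f((336,327),(190,160),4))]
r=least_squares(lambda X:np.concatenate([proj(c,X)[0]-u for c,u in obs]),[.47,.25,.18]);print('handle end',r.x,r.fun)
obs=[(w,f((590,280),(250,200),3.4)),(s,f((170,105),(240,190),7)),(t,f((168,332),(190,160),4))]
r2=least_squares(lambda X:np.concatenate([proj(c,X)[0]-u for c,u in obs]),[.47,.33,.18]);print('sd end',r2.x,r2.fun)
d=r2.x-r.x; print('yaw',np.arctan2(-d[0],d[1]),np.linalg.norm(d))
# rail corners in wrist for yaw
for p in [((75,420)),((725,420)),(85,210),(690,212)]: print(px2z(w,f(p,(250,200),3.4),.13)[:2])
for p in [((104,25)),((585,32))]: print('feet',px2z(w,f(p,(250,200),3.4),.012)[:2])
```

```text
handle end [0.4697 0.2505 0.1915] [ 0.4696 -0.136   0.2509 -0.3447  1.0952 -0.2128]
sd end [0.4691 0.3315 0.1807] [ 0.1686 -0.2336  0.2753 -0.2061  0.2303 -0.4094]
yaw 0.007839431821014884 0.08171271501724348
[0.5477 0.2204]
[0.5263 0.3936]
[0.4871 0.2177]
[0.4687 0.3706]
feet [0.4679 0.2097]
feet [0.4504 0.3701]
```

Request:
servo_tool([
  {"hand":0.3,"travel":[-20,-2,20],"yaw":0.5},
  {"hand":0.3,"travel":[-21,-2,30],"yaw":0},
  {"hand":0.3,"travel":[0,0,30],"yaw":0},
  {"hand":0.3,"travel":[0,0,25],"yaw":0},
  {"hand":0.3,"travel":[0,0,0],"yaw":0},
  {"hand":0.3,"travel":[0,0,0],"yaw":0},
])

```text
t: 14.8
tcp_pos: [0.481, 0.2506, 0.1955]
tool_rot: [-0.057, 0.998, -0.0, -0.0]
force: [1.1, -1.0, 0.7]
finger_gap: 0.702
```

Run:
```python
from h import *
print(pose()[1:],manip.sense()['force'])
snap('wrist','w14'); snap('scene','s14')
crop('s14',220,150,370,270,5,'c16')
```

```text
(array([0.48095946, 0.25056901, 0.19552929]), np.float64(-173.52007452946378)) [ 1.05564091 -1.03720704  0.70563627]
```

View pics/w14.png

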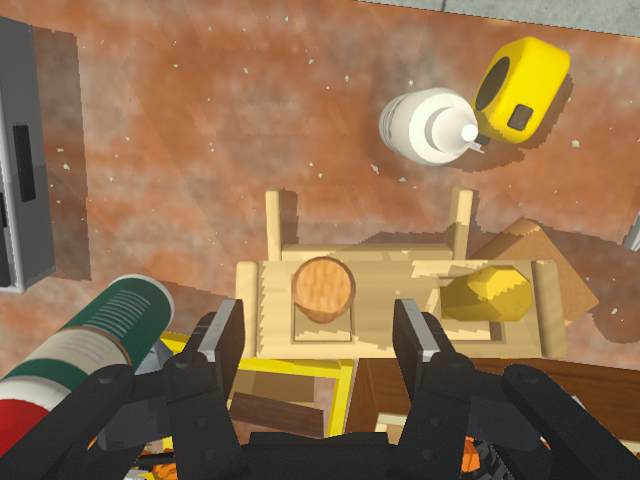

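View pics/c16.png

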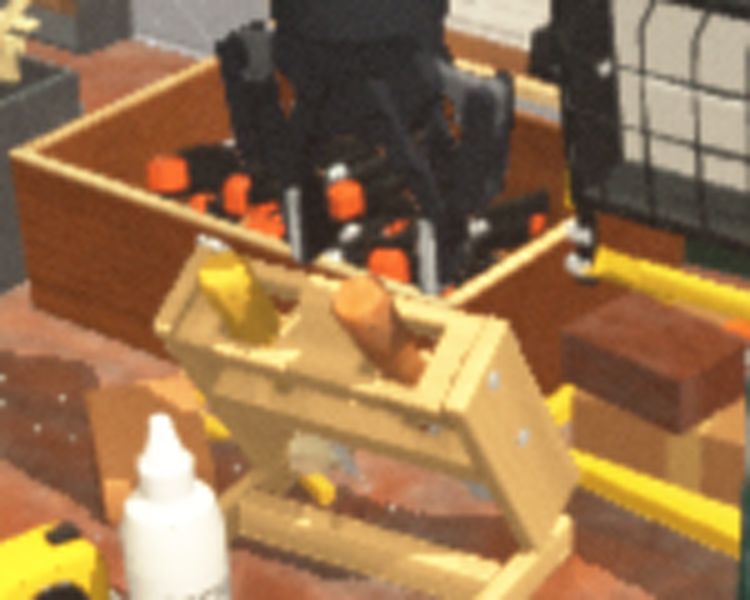

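Run:
```python
from h import *
np.set_printoptions(precision=4,suppress=True)
from scipy.optimize import least_squares
w=load('w13');s=load('s13');t=load('w14')
f=lambda p,o,k:np.array([o[0]+(p[0]+.5)/k-.5,o[1]+(p[1]+.5)/k-.5])
obs=[(w,f((217,260),(250,200),3.4)),(s,f((360,142),(240,190),7)),(t,np.array([323,289]))]
r=least_squares(lambda X:np.concatenate([proj(c,X)[0]-u for c,u in obs]),[.47,.25,.18]);print('handle end',r.x,r.fun)
# jaw midline at TCP
M=Rn.from_quat(manip.sense()['tool_rot']).as_matrix()
print(proj(t,manip.sense()['tcp_pos']))
```

```text
handle end [0.4712 0.2506 0.1913] [ 0.3033  1.7084  0.6526 -0.5528 -0.1086 -1.132 ]
[[321.6625 317.5212]]
```

Request:
servo_tool([
  {"hand":0.3,"travel":[0,1,15],"yaw":0},
  {"hand":0.3,"travel":[0,0,15],"yaw":0},
  {"hand":0.3,"travel":[0,0,10],"yaw":0},
  {"hand":0.3,"travel":[0,0,0],"yaw":0},
  {"hand":0.9,"travel":[0,0,0],"yaw":0},
  {"hand":0.9,"travel":[0,0,0],"yaw":0},
  {"hand":0.9,"travel":[0,0,0],"yaw":0},
  {"hand":0.9,"travel":[0,0,0],"yaw":0},
], newtons=60)

```text
t: 15.7
tcp_pos: [0.4812, 0.2525, 0.1563]
tool_rot: [-0.057, 0.998, 0.0, 0.001]
force: [-1.1, -0.4, 5.0]
finger_gap: 0.291
```

Run:
```python
from h import *
print(pose()[1:],manip.sense()['force'],manip.sense()['finger_gap'])
snap('wrist','w15')
```

```text
(array([0.48115499, 0.25254398, 0.15628185]), np.float64(-173.42978579585704)) [-1.13169643 -0.41958524  4.96064676] 0.290878245992356
```

View pics/w15.png

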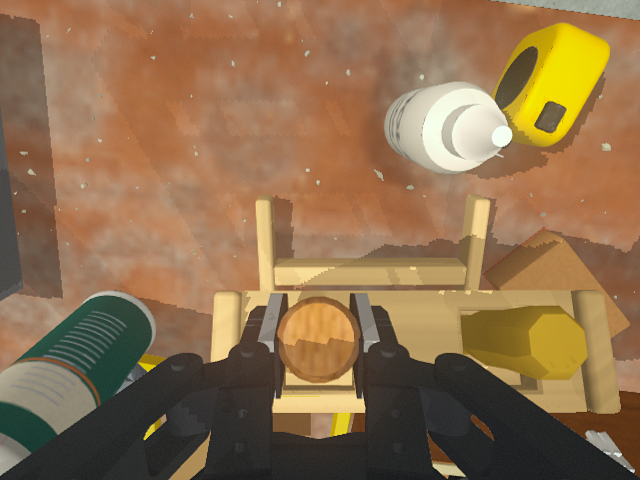

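Request:
servo_tool([
  {"hand":0.9,"travel":[4,0,-7],"yaw":0},
  {"hand":0.9,"travel":[6,0,-10],"yaw":0},
  {"hand":0.9,"travel":[8,0,-14],"yaw":0},
  {"hand":0.9,"travel":[8,0,-14],"yaw":0},
  {"hand":0.9,"travel":[8,0,-14],"yaw":0},
  {"hand":0.9,"travel":[8,0,-14],"yaw":0},
  {"hand":0.9,"travel":[0,0,0],"yaw":0},
])

```text
t: 16.45
tcp_pos: [0.4376, 0.2476, 0.2305]
tool_rot: [-0.058, 0.998, 0.0, 0.001]
force: [-1.2, 0.2, -1.5]
finger_gap: 0.291
```

Run:
```python
from h import *
print(pose()[1:],manip.sense()['force'],manip.sense()['finger_gap'])
snap('scene','s16');snap('wrist','w16')
crop('s16',180,130,380,280,4,'c17')
```

```text
(array([0.4375938 , 0.24761931, 0.23048302]), np.float64(-173.3993677527987)) [-1.23626496  0.20060217 -1.48698259] 0.29106203596837715
```

View pics/c17.png

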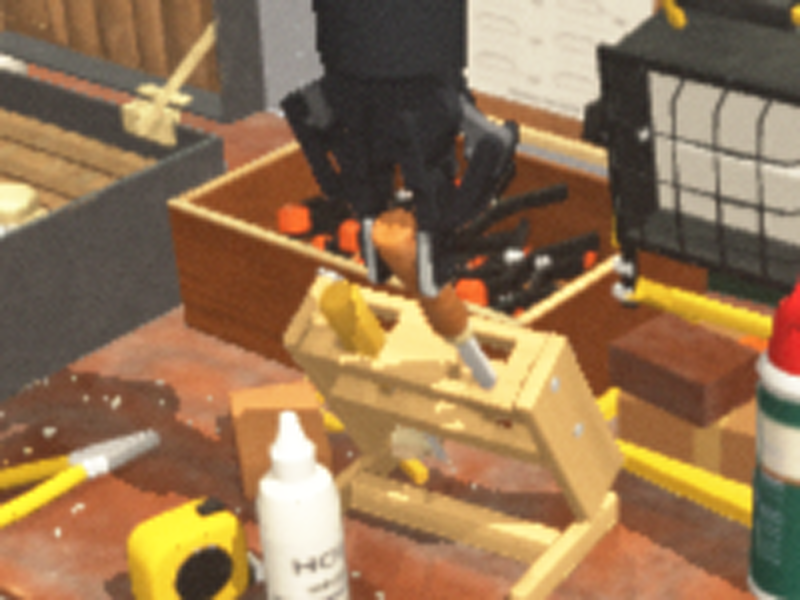

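View pics/w16.png

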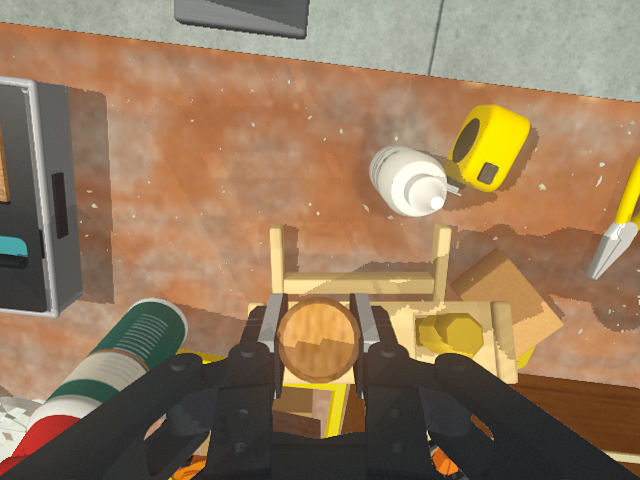

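Request:
servo_tool([
  {"hand":0.9,"travel":[8,0,-14],"yaw":0},
  {"hand":0.9,"travel":[8,0,-14],"yaw":0},
  {"hand":0.9,"travel":[8,0,-14],"yaw":0},
  {"hand":0.9,"travel":[8,0,-14],"yaw":0},
  {"hand":0.9,"travel":[8,0,-14],"yaw":0},
  {"hand":0.9,"travel":[4,0,-7],"yaw":0},
  {"hand":0.9,"travel":[0,0,-10],"yaw":0},
  {"hand":0.9,"travel":[0,0,0],"yaw":0},
])

```text
t: 17.35
tcp_pos: [0.3962, 0.2428, 0.3169]
tool_rot: [-0.057, 0.998, 0.0, 0.002]
force: [1.1, -0.5, -2.0]
finger_gap: 0.296
```

Run:
```python
from h import *
print(pose()[1:],manip.sense()['force'],manip.sense()['finger_gap'])
snap('scene','s17')
crop('s17',180,110,380,260,4,'c18')
```

```text
(array([0.39624231, 0.24282566, 0.3169036 ]), np.float64(-173.42689979827085)) [ 1.07802547 -0.53301372 -1.96880734] 0.2962860281891948
```

View pics/c18.png

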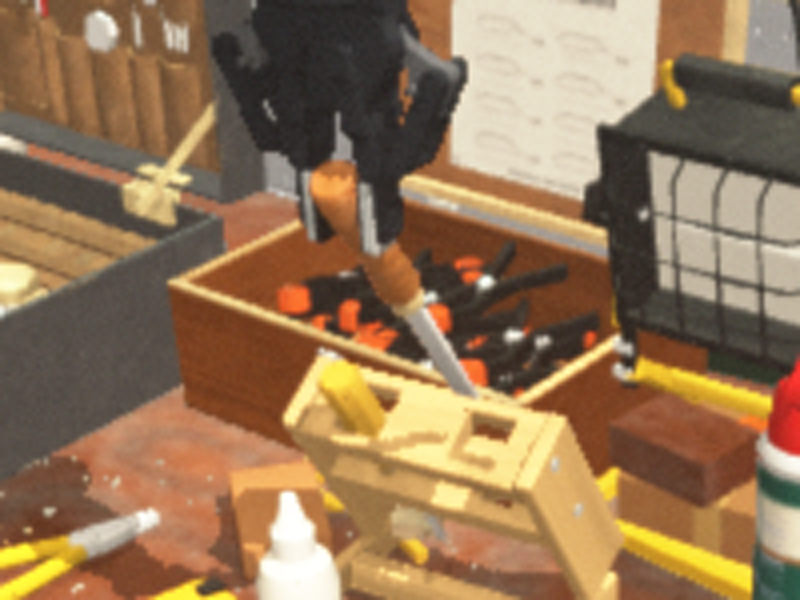

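Run:
```python
from h import *
plan([(420,170,300,160,4),(435,110,200,135,4),(435,110,160,135,3)],th=186.6)
```

```text
{"travel":[-4, -19, 4],"yaw":6.7}
{"travel":[-6, -18, 4],"yaw":6.6}
{"travel":[-8, -17, 4],"yaw":6.7}
{"travel":[-10, -16, 4],"yaw":6.6}
{"travel":[-9, -13, 25],"yaw":6.2}
{"travel":[-10, -12, 25],"yaw":6.3}
{"travel":[-11, -11, 25],"yaw":6.3}
{"travel":[-12, -9, 25],"yaw":6.2}
{"travel":[0, 0, 13],"yaw":-0.0}
{"travel":[0, 0, 14],"yaw":0.0}
{"travel":[0, 0, 13],"yaw":0.0}
rows 11 end [434.8 110.3 160. ] 135.0
```

Request:
servo_tool([
  {"hand":0.9,"travel":[-4,-19,4],"yaw":6.7},
  {"hand":0.9,"travel":[-6,-18,4],"yaw":6.6},
  {"hand":0.9,"travel":[-8,-17,4],"yaw":6.7},
  {"hand":0.9,"travel":[-10,-16,4],"yaw":6.6},
  {"hand":0.9,"travel":[-9,-13,25],"yaw":6.2},
  {"hand":0.9,"travel":[-10,-12,25],"yaw":6.3},
  {"hand":0.9,"travel":[-11,-11,25],"yaw":6.3},
  {"hand":0.9,"travel":[-12,-9,25],"yaw":6.2},
  {"hand":0.9,"travel":[0,0,13],"yaw":0},
  {"hand":0.9,"travel":[0,0,14],"yaw":0},
  {"hand":0.9,"travel":[0,0,10],"yaw":0},
  {"hand":0.9,"travel":[0,0,0],"yaw":0},
  {"hand":0.9,"travel":[0,0,0],"yaw":0},
])

```text
t: 18.7
tcp_pos: [0.4342, 0.1102, 0.1622]
tool_rot: [0.383, 0.924, -0.0, -0.0]
force: [0.2, -0.1, -2.3]
finger_gap: 0.293
```

Run:
```python
from h import *
print(pose()[1:],manip.sense()['force'],manip.sense()['finger_gap'])
snap('scene','s18')
crop('s18',200,130,440,330,3.3,'c19')
```

```text
(array([0.43415298, 0.11017826, 0.16220712]), np.float64(134.97593775612765)) [ 0.15002127 -0.14334322 -2.30288194] 0.2931644499388298
```

View pics/c19.png

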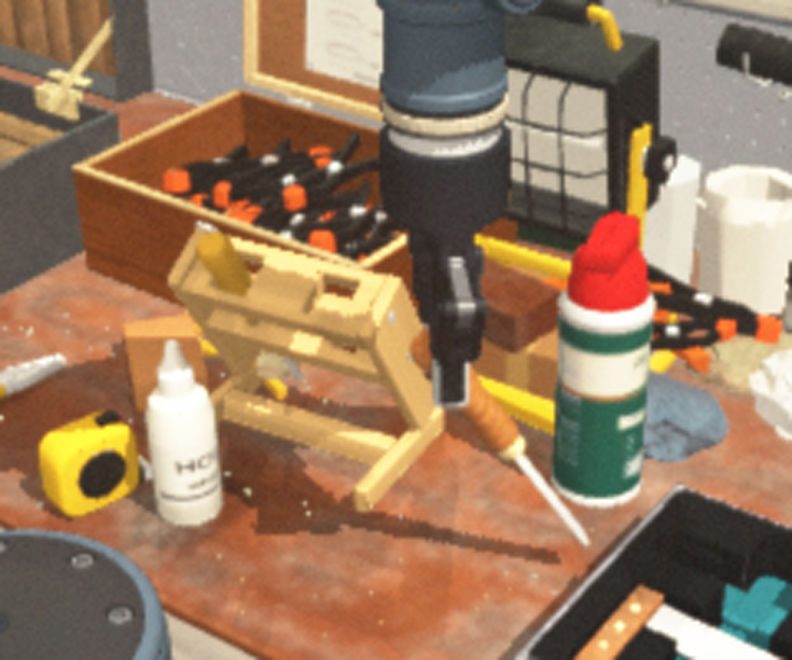

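Request:
servo_tool([
  {"hand":0.9,"travel":[0,0,10],"yaw":0},
  {"hand":0.9,"travel":[0,0,6],"yaw":0},
  {"hand":0.9,"travel":[0,0,4],"yaw":0},
  {"hand":0.9,"travel":[0,0,0],"yaw":0},
], newtons=25)

```text
t: 19.15
tcp_pos: [0.4335, 0.1101, 0.1417]
tool_rot: [0.383, 0.924, -0.0, -0.001]
force: [-0.2, 0.0, -1.5]
finger_gap: 0.293
```

Tip not touching clearly yet; start dragging back and down.

Request:
servo_tool([
  {"hand":0.9,"travel":[4,0,4],"yaw":0},
  {"hand":0.9,"travel":[5,0,4],"yaw":0},
  {"hand":0.9,"travel":[6,0,4],"yaw":0},
  {"hand":0.9,"travel":[6,0,4],"yaw":0},
  {"hand":0.9,"travel":[6,0,5],"yaw":0},
  {"hand":0.9,"travel":[6,0,5],"yaw":0},
  {"hand":0.9,"travel":[0,0,0],"yaw":0},
])

```text
t: 19.85
tcp_pos: [0.4097, 0.1342, 0.1159]
tool_rot: [0.382, 0.924, -0.0, -0.001]
force: [-0.2, 1.4, 3.5]
finger_gap: 0.294
```

Run:
```python
from h import *
print(pose()[1:],manip.sense()['force'],manip.sense()['finger_gap'])
snap('scene','s19')
crop('s19',200,130,440,330,3.3,'c20')
```

```text
(array([0.4096655 , 0.13421233, 0.11587944]), np.float64(135.0401342771956)) [-0.18442861  1.4432167   3.49015211] 0.2940448114812708
```

View pics/c20.png

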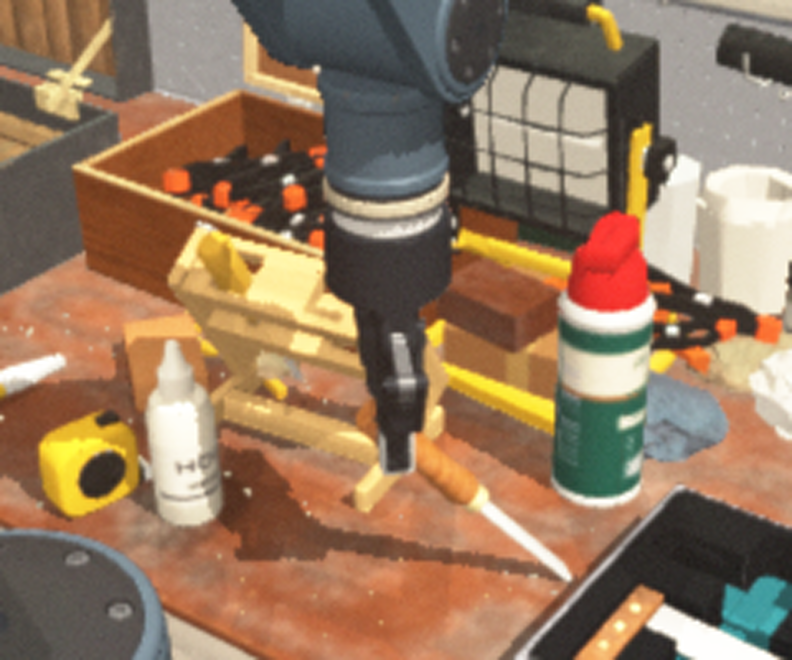

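Request:
servo_tool([
  {"hand":0.9,"travel":[6,0,6],"yaw":0},
  {"hand":0.9,"travel":[7,0,7],"yaw":0},
  {"hand":0.9,"travel":[7,0,8],"yaw":0},
  {"hand":0.9,"travel":[6,0,8],"yaw":0},
  {"hand":0.9,"travel":[6,0,8],"yaw":0},
  {"hand":0.9,"travel":[5,0,8],"yaw":0},
  {"hand":0.9,"travel":[5,0,9],"yaw":0},
  {"hand":0.9,"travel":[5,0,9],"yaw":0},
  {"hand":0.9,"travel":[5,0,9],"yaw":0},
  {"hand":0.9,"travel":[4,0,9],"yaw":0},
  {"hand":0.9,"travel":[3,0,8],"yaw":0},
  {"hand":0.9,"travel":[0,0,0],"yaw":0},
])

```text
t: 21.1
tcp_pos: [0.3685, 0.1753, 0.0262]
tool_rot: [0.383, 0.924, -0.0, -0.001]
force: [1.8, -0.4, 0.1]
finger_gap: 0.293
```

Run:
```python
from h import *
print(pose()[1:],manip.sense()['force'],manip.sense()['finger_gap'])
snap('scene','s20')
crop('s20',200,130,440,330,3.3,'c21')
```

```text
(array([0.3685039 , 0.17531324, 0.0262391 ]), np.float64(135.00540844134528)) [ 1.75222247 -0.43048374  0.14348108] 0.2932782978941014
```

View pics/c21.png

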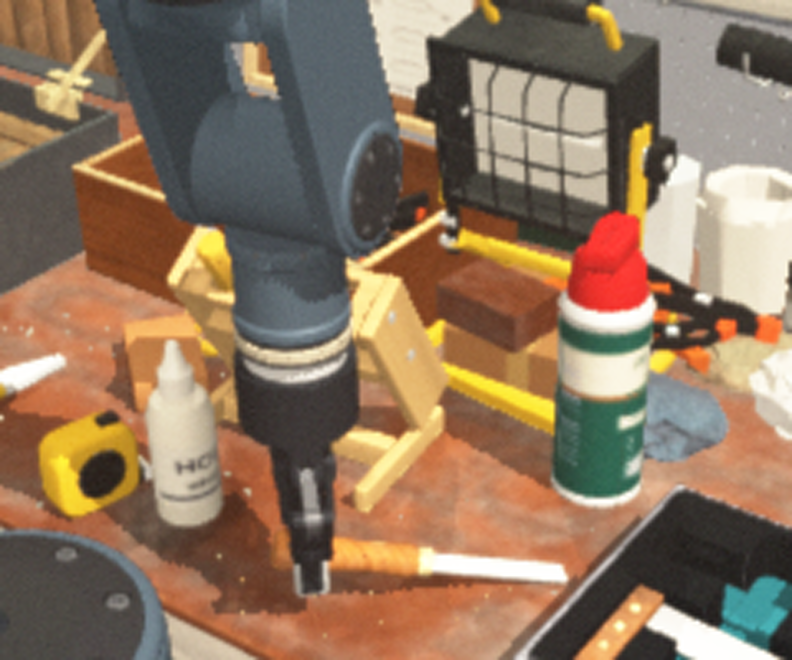

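Request:
servo_tool([
  {"hand":0.9,"travel":[1,0,6],"yaw":0},
  {"hand":0.9,"travel":[1,0,6],"yaw":0},
  {"hand":0.9,"travel":[0,0,5],"yaw":0},
  {"hand":0.9,"travel":[0,0,3],"yaw":0},
  {"hand":0.9,"travel":[0,0,0],"yaw":0},
])

```text
t: 21.65
tcp_pos: [0.3672, 0.1766, 0.0069]
tool_rot: [0.383, 0.924, -0.0, -0.0]
force: [-0.7, 1.5, 1.6]
finger_gap: 0.295
```

Run:
```python
from h import *
print(pose()[1:],manip.sense()['force'],manip.sense()['finger_gap'])
```

```text
(array([0.36717596, 0.17655765, 0.00685712]), np.float64(134.95556515301408)) [-0.66071474  1.45151283  1.61971922] 0.29537623752448605
```

Request:
servo_tool([
  {"hand":0.6,"travel":[0,0,0],"yaw":0},
  {"hand":0.4,"travel":[0,0,0],"yaw":0},
  {"hand":0.3,"travel":[0,0,0],"yaw":0},
  {"hand":0.3,"travel":[0,0,-15],"yaw":0},
  {"hand":0.3,"travel":[0,0,-40],"yaw":0},
  {"hand":0.3,"travel":[-20,0,-40],"yaw":0},
  {"hand":0.3,"travel":[-35,0,-15],"yaw":0},
  {"hand":0.3,"travel":[0,0,0],"yaw":0},
  {"hand":0.3,"travel":[0,0,0],"yaw":0},
])

```text
t: 22.55
tcp_pos: [0.4069, 0.1373, 0.1179]
tool_rot: [0.384, 0.923, 0.0, 0.001]
force: [-0.5, -0.3, -0.6]
finger_gap: 0.699
```

Run:
```python
from h import *
print(pose()[1:],manip.sense()['force'],manip.sense()['finger_gap'])
snap('wrist','w21');snap('scene','s21')
crop('s21',260,200,440,330,4.4,'c22')
```

```text
(array([0.40689731, 0.13727159, 0.11785628]), np.float64(134.8628398543914)) [-0.50552709 -0.33601037 -0.63588891] 0.6985397944897656
```

View pics/w21.png

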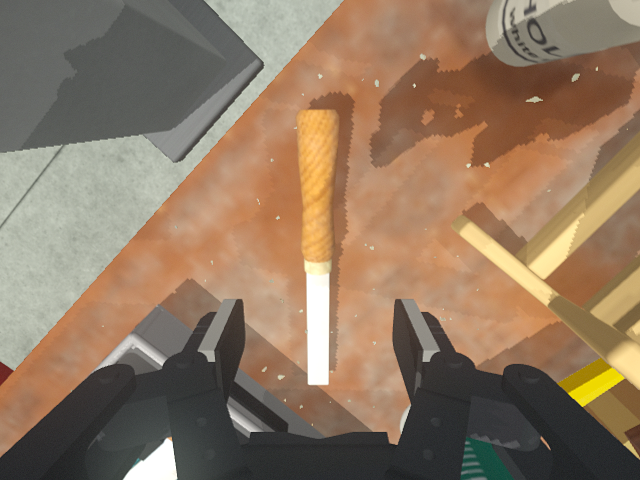

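View pics/c22.png

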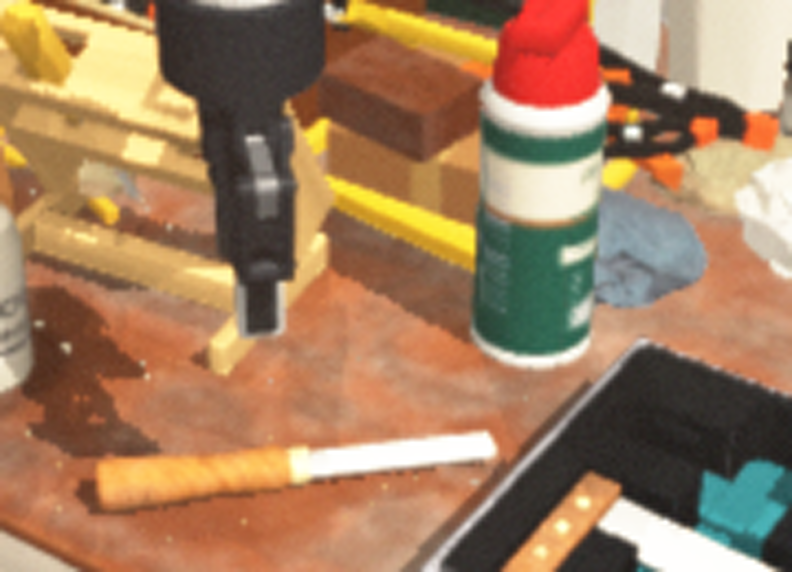

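Run:
```python
from h import *
crop('w21',270,90,370,400,1.9,'c23')
crop('w21',280,250,360,310,9,'c24')
```

```text
(no output)
```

View pics/c24.png

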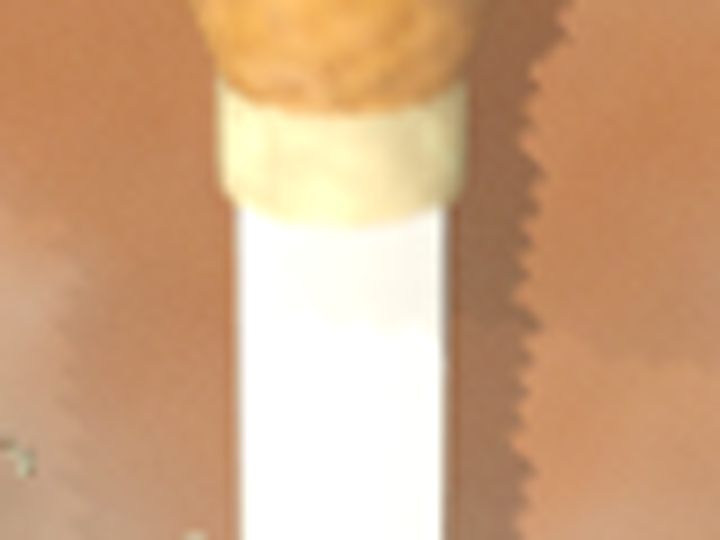

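Run:
```python
from h import *
np.set_printoptions(precision=4,suppress=True)
s=load('w21')
tip=px2z(s,(318,384),.014); end=px2z(s,(317,111),.026); fer=px2z(s,(317,266),.018)
print(tip,end,fer,np.linalg.norm(tip[:2]-end[:2]),np.linalg.norm(fer[:2]-tip[:2]))
d=end-tip;print(np.degrees(np.arctan2(d[1],d[0])))
```

```text
[0.4902 0.0528 0.014 ] [0.3505 0.1925 0.026 ] [0.4203 0.1221 0.018 ] 0.1975378124556201 0.09841006843090068
134.999688056047
```

Request:
servo_tool([
  {"hand":0.3,"travel":[5,-1,30],"yaw":0},
  {"hand":0.3,"travel":[4,0,30],"yaw":0},
  {"hand":0.3,"travel":[0,0,25],"yaw":0},
  {"hand":0.3,"travel":[0,0,17],"yaw":0},
  {"hand":0.3,"travel":[0,0,10],"yaw":0},
  {"hand":0.3,"travel":[0,0,0],"yaw":0},
  {"hand":0.3,"travel":[0,0,0],"yaw":0},
], newtons=80)

```text
t: 23.35
tcp_pos: [0.3987, 0.1436, 0.0053]
tool_rot: [0.383, 0.924, -0.0, -0.001]
force: [-0.1, -0.1, -0.7]
finger_gap: 0.702
```

Run:
```python
from h import *
print(pose()[1:],manip.sense()['force'],manip.sense()['finger_gap'])
```

```text
(array([0.39873644, 0.14362304, 0.0052558 ]), np.float64(135.0020679304531)) [-0.14753821 -0.06876669 -0.69877633] 0.702115841977904
```

Request:
servo_tool([
  {"hand":0.6,"travel":[0,0,0],"yaw":0},
  {"hand":0.9,"travel":[0,0,0],"yaw":0},
  {"hand":0.9,"travel":[0,0,0],"yaw":0},
  {"hand":0.9,"travel":[0,0,0],"yaw":0},
  {"hand":0.9,"travel":[0,0,0],"yaw":0},
], newtons=80)

```text
t: 23.85
tcp_pos: [0.3998, 0.1434, 0.0064]
tool_rot: [0.383, 0.924, 0.0, 0.001]
force: [-0.1, -0.1, 6.4]
finger_gap: 0.256
```

Run:
```python
from h import *
print(pose()[1:],manip.sense()['force'],manip.sense()['finger_gap'])
snap('wrist','w22')
```

```text
(array([0.39981833, 0.14342936, 0.0064034 ]), np.float64(134.9541930776519)) [-0.11489664 -0.07145687  6.39316318] 0.2558013908668238
```

View pics/w22.png

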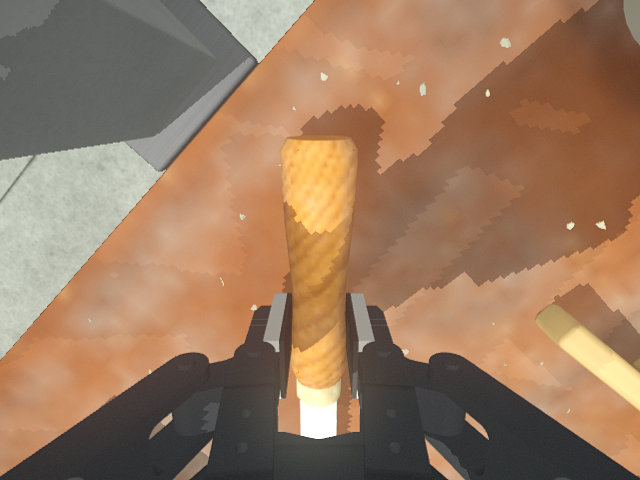

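Run:
```python
from h import *
s=load('w22')
for z in (.02,.026,.03): print(px2z(s,(319.5,137),z)[:2])
plan([(400,143,100,135,4),(509,-80.5,105,90,9),(509,-80.5,80,90,3)],th=135.)
```

```text
[0.34975007 0.19343377]
[0.34947241 0.19366798]
[0.3492873  0.19382411]
{"travel":[0, 0, -23],"yaw":-0.0}
{"travel":[0, 0, -24],"yaw":-0.0}
{"travel":[0, 0, -23],"yaw":-0.0}
{"travel":[0, 0, -24],"yaw":-0.0}
{"travel":[-26, -9, -1],"yaw":5.0}
{"travel":[-27, -7, 0],"yaw":5.0}
{"travel":[-27, -4, -1],"yaw":5.0}
{"travel":[-28, -2, 0],"yaw":5.0}
{"travel":[-28, 1, -1],"yaw":5.0}
{"travel":[-27, 2, 0],"yaw":5.0}
{"travel":[-27, 6, -1],"yaw":5.0}
{"travel":[-27, 7, 0],"yaw":5.0}
{"travel":[-26, 10, -1],"yaw":5.0}
{"travel":[0, 0, 8],"yaw":-0.0}
{"travel":[0, 0, 9],"yaw":-0.0}
{"travel":[0, 0, 8],"yaw":-0.0}
rows 16 end [508.8 -80.7  80.4] 90.0
```

Request:
servo_tool([
  {"hand":0.9,"travel":[0,0,-15],"yaw":0},
  {"hand":0.9,"travel":[0,0,-26],"yaw":0},
  {"hand":0.9,"travel":[0,0,-27],"yaw":0},
  {"hand":0.9,"travel":[0,0,-26],"yaw":0},
  {"hand":0.9,"travel":[-26,-9,-1],"yaw":5},
  {"hand":0.9,"travel":[-27,-7,0],"yaw":5},
  {"hand":0.9,"travel":[-27,-4,-1],"yaw":5},
  {"hand":0.9,"travel":[-28,-2,0],"yaw":5},
  {"hand":0.9,"travel":[-28,1,-1],"yaw":5},
  {"hand":0.9,"travel":[-27,2,0],"yaw":5},
  {"hand":0.9,"travel":[-27,6,-1],"yaw":5},
  {"hand":0.9,"travel":[-27,7,0],"yaw":5},
  {"hand":0.9,"travel":[-26,10,-1],"yaw":5},
  {"hand":0.9,"travel":[0,0,8],"yaw":0},
  {"hand":0.9,"travel":[0,0,9],"yaw":0},
  {"hand":0.9,"travel":[0,0,8],"yaw":0},
  {"hand":0.9,"travel":[0,0,0],"yaw":0},
  {"hand":0.9,"travel":[0,0,0],"yaw":0},
])

```text
t: 25.7
tcp_pos: [0.5074, -0.0798, 0.0789]
tool_rot: [0.707, 0.707, -0.0, -0.001]
force: [0.3, -0.5, -1.7]
finger_gap: 0.254
```

Run:
```python
from h import *
print(pose()[1:],manip.sense()['force'],manip.sense()['finger_gap'])
snap('wrist','w23');snap('scene','s23')
crop('s23',320,220,540,400,3.6,'c25')
```

```text
(array([ 0.50735098, -0.07982956,  0.07887133]), np.float64(90.03953145216325)) [ 0.26028349 -0.47966689 -1.6931571 ] 0.2540312804491124
```

View pics/w23.png

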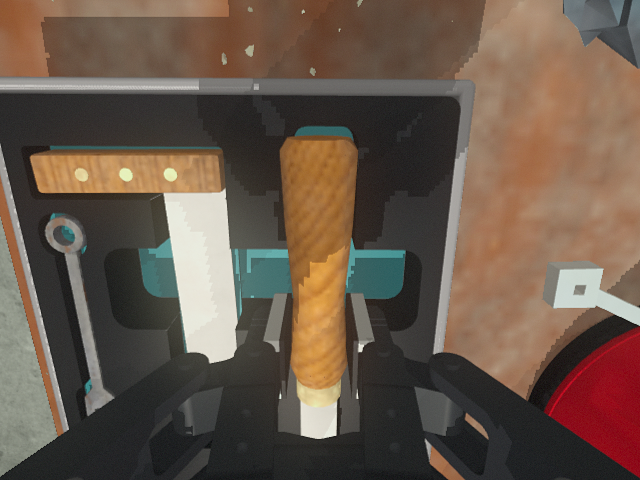

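View pics/c25.png

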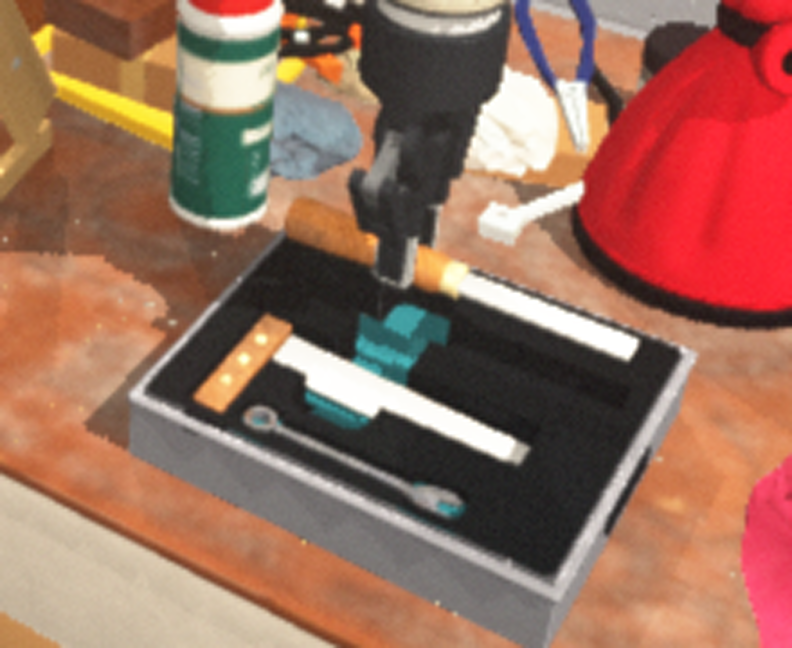

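Run:
```python
from h import *
np.set_printoptions(precision=4,suppress=True)
s=load('w23')
crop('w23',250,110,490,240,3.3,'c26')
print(px2z(s,(319,137),.098),px2z(s,(281,150),.089),px2z(s,(357,150),.089))
print('rim',px2z(s,(472,84),.048), 'square R', px2z(s,(222,155),.048),px2z(s,(31,157),.048))
print(proj(s,[[.5065-.012,-.0095,.048],[.525,-.02,.048],[.493,-.02,.048]]))
```

```text
[ 0.5076 -0.0089  0.098 ] [ 0.495  -0.0136  0.089 ] [ 0.5203 -0.0136  0.089 ]
rim [0.5712 0.0096 0.048 ] square R [ 0.465  -0.0195  0.048 ] [ 0.3809 -0.0204  0.048 ]
[[288.5845 131.4925]
 [358.5629 156.2838]
 [285.7257 156.2401]]
```

View pics/c26.png

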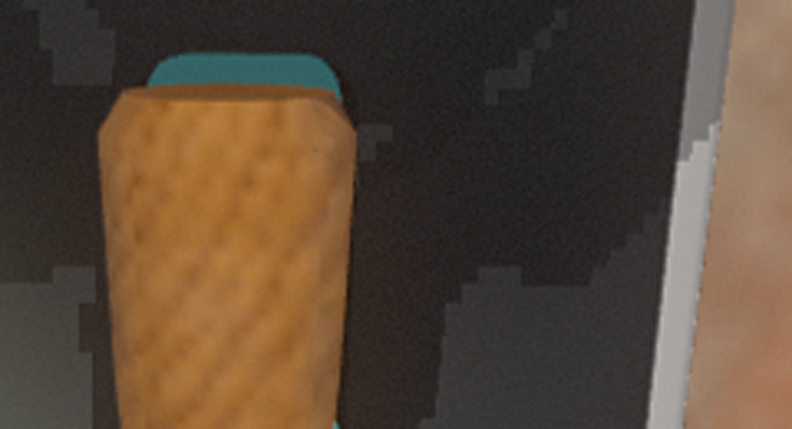

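Request:
servo_tool([
  {"hand":0.9,"travel":[0,1,10],"yaw":0},
  {"hand":0.9,"travel":[0,0.5,10],"yaw":0},
  {"hand":0.9,"travel":[0,0,5],"yaw":0},
  {"hand":0.9,"travel":[0,0,5],"yaw":0},
  {"hand":0.9,"travel":[0,0,3],"yaw":0},
  {"hand":0.9,"travel":[0,0,0],"yaw":0},
], newtons=100)

```text
t: 26.4
tcp_pos: [0.5093, -0.0808, 0.0458]
tool_rot: [0.707, 0.707, -0.0, -0.0]
force: [-0.3, -0.1, -0.6]
finger_gap: 0.249
```

Run:
```python
from h import *
print(pose()[1:],manip.sense()['force'],manip.sense()['ft_torque'])
snap('wrist','w24');snap('scene','s24')
crop('s24',320,220,540,400,3.6,'c27')
```

```text
(array([ 0.50933456, -0.08076779,  0.0457598 ]), np.float64(89.96452132619744)) [-0.34353127 -0.05082117 -0.5514054 ] [-0.06178368  0.04971012 -0.02305155]
```

View pics/w24.png

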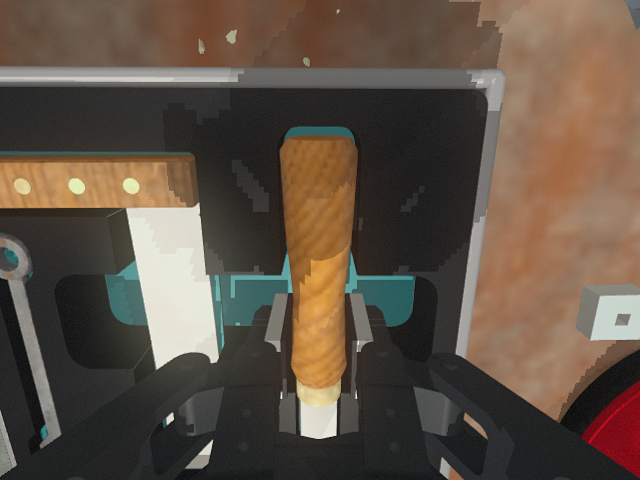

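View pics/c27.png

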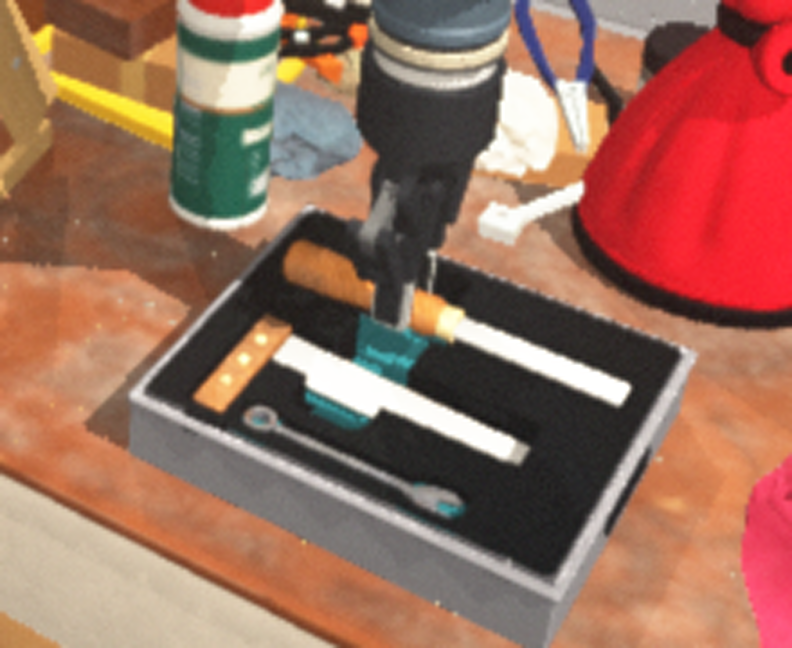

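Request:
servo_tool([
  {"hand":0.9,"travel":[0,0,4],"yaw":0},
  {"hand":0.9,"travel":[0,0,4],"yaw":0},
  {"hand":0.9,"travel":[0,0,4],"yaw":0},
  {"hand":0.9,"travel":[0,0,3],"yaw":0},
  {"hand":0.9,"travel":[0,0,0],"yaw":0},
], newtons=110)

```text
t: 27.0
tcp_pos: [0.5094, -0.0808, 0.0308]
tool_rot: [0.707, 0.707, -0.0, -0.0]
force: [-0.3, -1.2, -2.1]
finger_gap: 0.24
```

Run:
```python
from h import *
print(pose()[1:],manip.sense()['force'],manip.sense()['ft_torque'],manip.sense()['finger_gap'])
```

```text
(array([ 0.50935016, -0.08076679,  0.03082794]), np.float64(89.96294892193136)) [-0.30767167 -1.16948473 -2.09625904] [-1.45968495e-01 -1.34981132e-04 -1.03459374e-01] 0.23989988440709353
```

Run:
```python
from h import *
snap('wrist','w25');snap('scene','s25')
crop('s25',320,220,540,400,3.6,'c28')
```

```text
(no output)
```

View pics/w25.png

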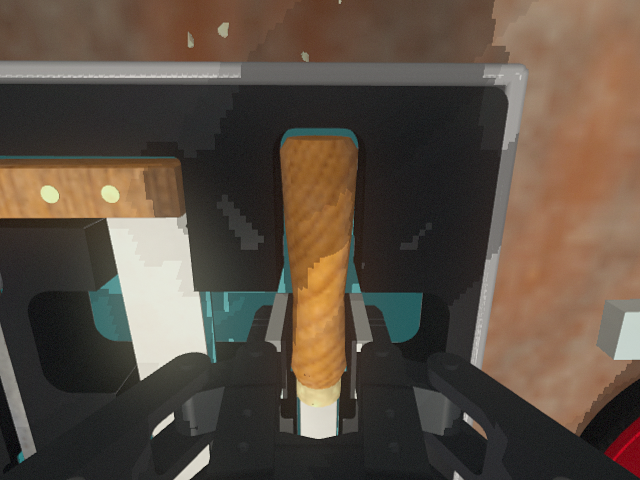

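View pics/c28.png

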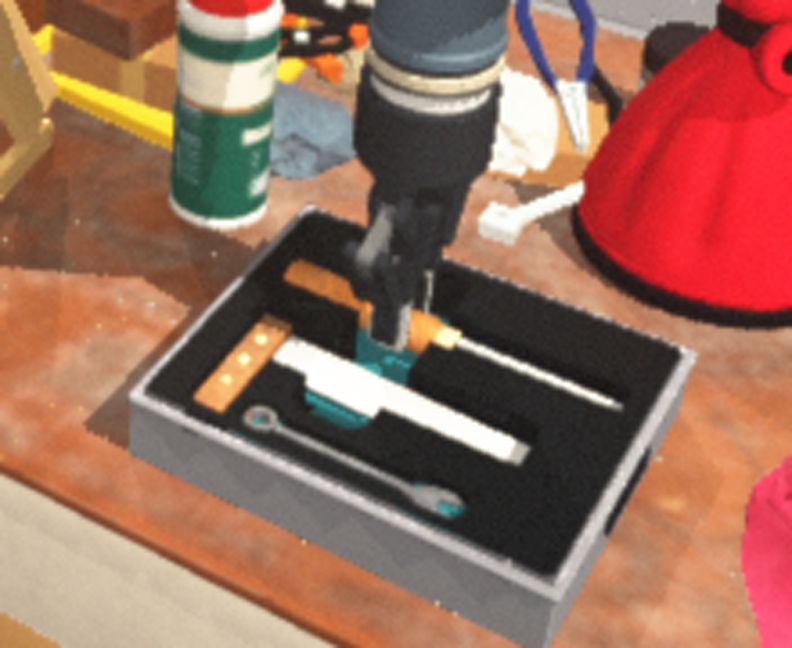

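Request:
servo_tool([
  {"hand":0.9,"travel":[0,0,3],"yaw":0},
  {"hand":0.9,"travel":[0,0,2],"yaw":0},
  {"hand":0.9,"travel":[0,0,2],"yaw":0},
  {"hand":0.9,"travel":[0,0,1],"yaw":0},
  {"hand":0.9,"travel":[0,0,0],"yaw":0},
], newtons=110)

```text
t: 27.6
tcp_pos: [0.5097, -0.0811, 0.0259]
tool_rot: [0.707, 0.707, 0.0, 0.001]
force: [-4.1, -0.7, 22.6]
finger_gap: 0.242
```

Run:
```python
from h import *
print(pose()[1:],manip.sense()['force'],manip.sense()['ft_torque'],manip.sense()['finger_gap'])
```

```text
(array([ 0.50968186, -0.08109737,  0.02589278]), np.float64(89.97405650452558)) [-4.09346361 -0.69881723 22.62529205] [ 0.29301584  0.87846627 -0.00372632] 0.24173966031368155
```

Request:
servo_tool([
  {"hand":0.9,"travel":[0,0,1],"yaw":0},
  {"hand":0.9,"travel":[0,0,1],"yaw":0},
  {"hand":0.9,"travel":[0,0,0],"yaw":0},
], newtons=110)

```text
t: 27.9
tcp_pos: [0.5097, -0.0811, 0.0258]
tool_rot: [0.707, 0.707, 0.0, 0.001]
force: [-7.6, -0.3, 37.2]
finger_gap: 0.245
```

Run:
```python
from h import *
print(pose()[1:],manip.sense()['force'],manip.sense()['ft_torque'],manip.sense()['finger_gap'])
snap('wrist','w26')
```

```text
(array([ 0.50973185, -0.08108941,  0.02576192]), np.float64(89.9911127015966)) [-7.58851117 -0.28317329 37.15407719] [ 0.36686319  1.30204695 -0.05685181] 0.24477311444527344
```

View pics/w26.png

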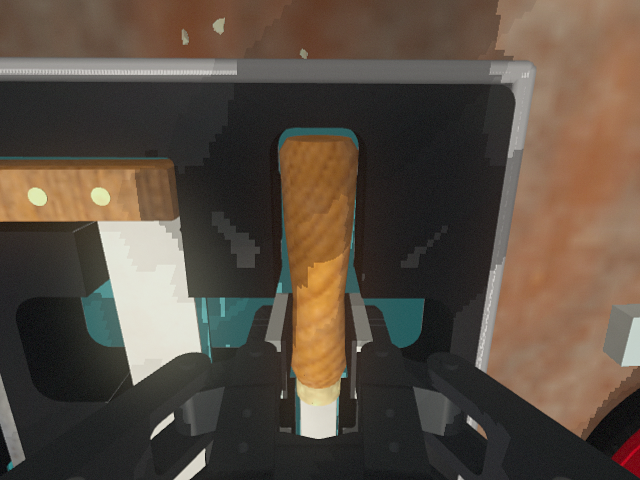

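Request:
servo_tool([
  {"hand":0.9,"travel":[0,0,-4],"yaw":0},
  {"hand":0.6,"travel":[0,0,0],"yaw":0},
  {"hand":0.5,"travel":[0,0,0],"yaw":0},
  {"hand":0.5,"travel":[0,0,0],"yaw":0},
  {"hand":0.5,"travel":[0,0,-10],"yaw":0},
  {"hand":0.5,"travel":[0,0,-40],"yaw":0},
  {"hand":0.5,"travel":[0,0,-50],"yaw":0},
  {"hand":0.8,"travel":[0,0,-50],"yaw":0},
  {"hand":1,"travel":[-40,-30,-40],"yaw":0},
  {"hand":1,"travel":[-40,-20,-10],"yaw":0},
  {"hand":1,"travel":[0,0,0],"yaw":0},
  {"hand":1,"travel":[0,0,0],"yaw":0},
])

```text
t: 29.15
tcp_pos: [0.4659, -0.1527, 0.2171]
tool_rot: [0.708, 0.706, 0.0, 0.0]
force: [0.4, -0.3, -0.3]
finger_gap: 0.003
```

Run:
```python
from h import *
print(pose()[1:],manip.sense()['force'],manip.sense()['finger_gap'])
snap('wrist','w27');snap('scene','s27')
crop('s27',320,220,540,400,3.6,'c29')
```

```text
(array([ 0.46586459, -0.15270748,  0.21711578]), np.float64(89.8176716395653)) [ 0.41803704 -0.2939429  -0.25211954] 0.0025704873416705987
```

View pics/w27.png

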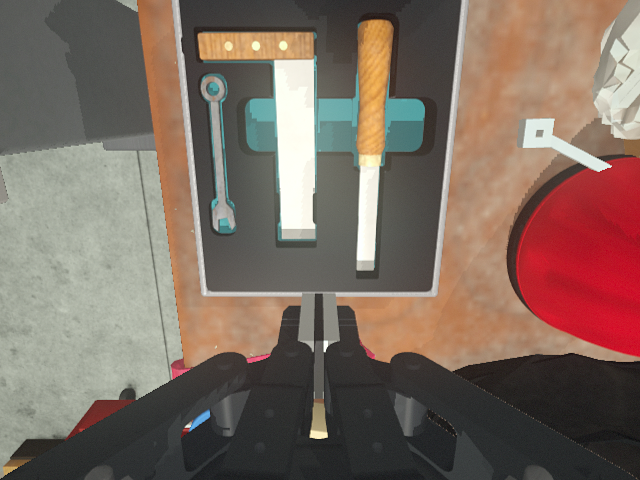

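View pics/c29.png

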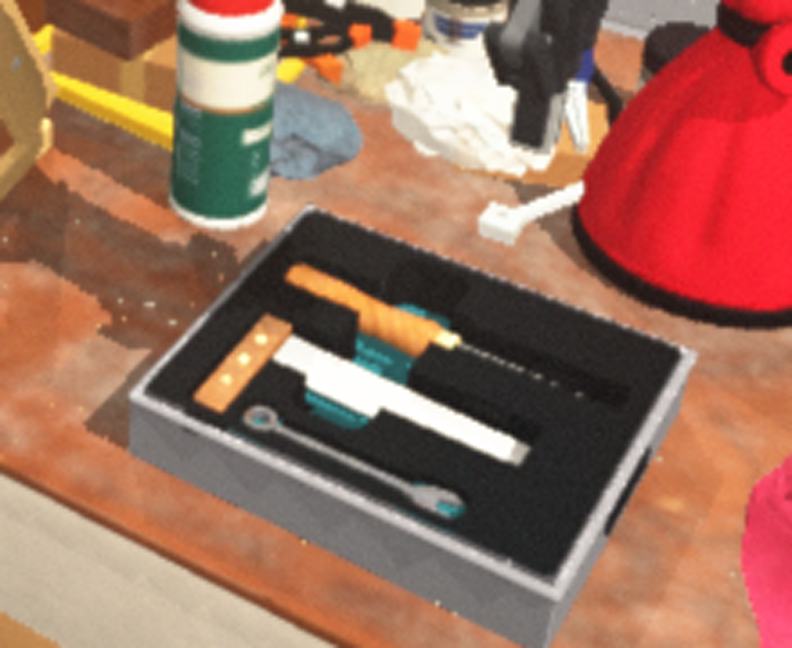

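Run:
```python
from h import *
crop('w27',170,0,470,300,2.6,'c30')
crop('w27',330,0,450,290,4,'c31')
im=cv2.imread('pics/c31.png');print(im.shape)
cv2.imwrite('pics/c31a.png',im[:600]);cv2.imwrite('pics/c31b.png',im[560:1160])
```

```text
(1160, 480, 3)
```

View pics/c31a.png

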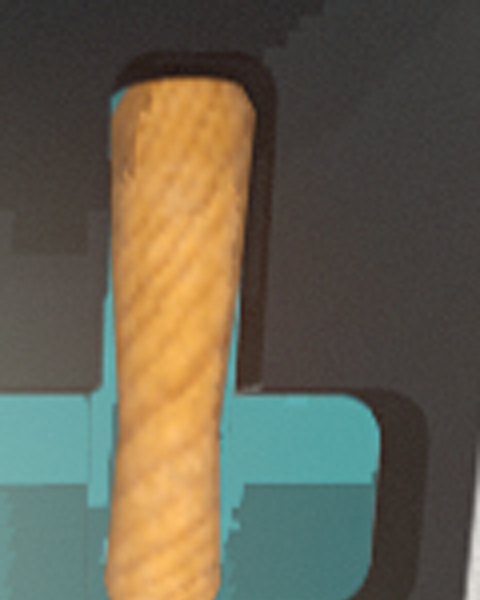

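View pics/c31b.png

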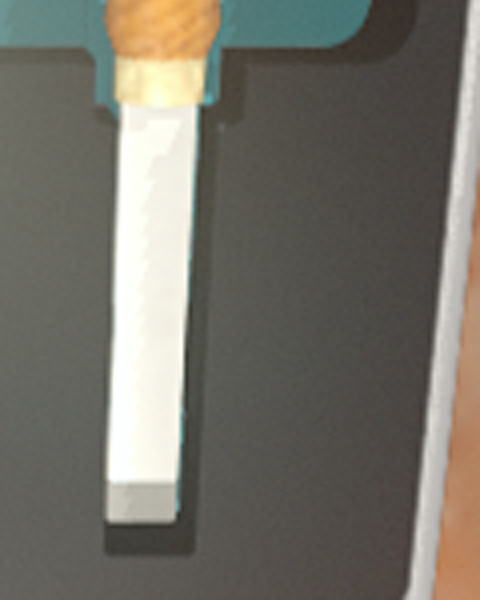

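View pics/c30.png

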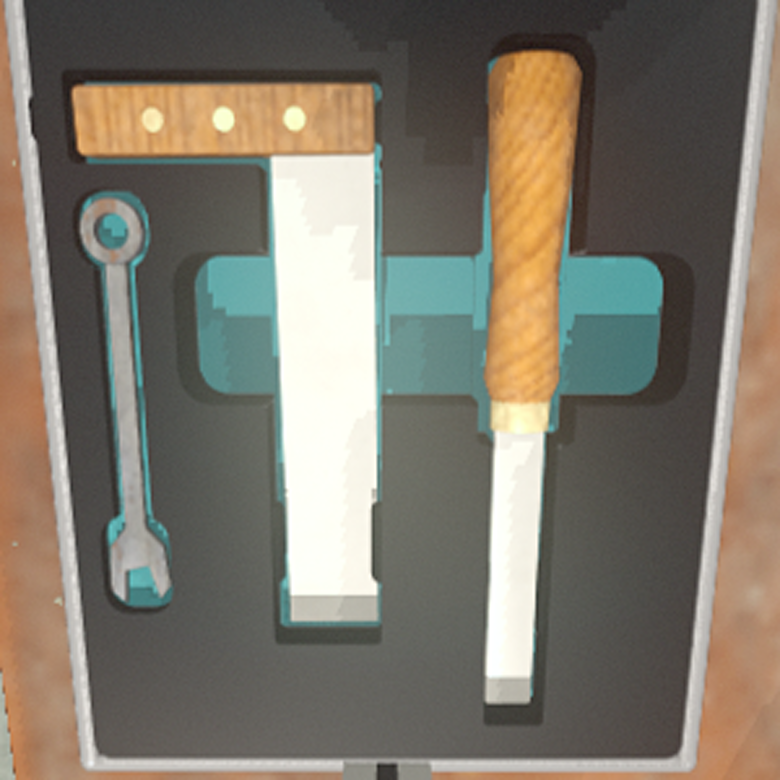

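Run:
```python
from h import *
np.set_printoptions(precision=1,suppress=True)
s=load('w27')
T=np.array([.467,-.1095,0])
def P(n,p): print(n,proj(s,T+np.array(p)/1000)[0])
P('slot end L',(42-10,-103,48));P('slot end R',(42+10,-103,48))
P('blade tip L',(34,-101,28));P('blade tip R',(50,-101,28));P('blade root L',(34,0,28));P('blade root R',(50,0,28))
P('handle end top',(42,101,48)); P('pocket end',(42,103,48)); P('handle L',(42-13.5,95,34.5)); P('handle R',(42+13.5,95,34.5))
P('sq tip L',(-35,-72,39));P('sq tip R',(-5,-72,39));P('sq tip L z33',(-35,-72,33));P('sq tip R z33',(-5,-72,33));P('stock far L',(-89,92,48));P('stock far R',(-5,92,48));P('stock near L',(-89,73,48))
P('rim -y-x',(-105,-121,48));P('rim -y+x',(105,-121,48)); P('trough',(-64,3,48)),P('trough',(90,3,48)),P('trough',(90,47,48))
```

```text
slot end L [356.1 277.9]
slot end R [379.  277.8]
blade tip L [356.3 267.1]
blade tip R [373.7 267. ]
blade root L [359.5 155.8]
blade root R [378.5 155.7]
handle end top [377.8  14.7]
pocket end [377.9  11.5]
handle L [356.8  28.1]
handle R [392.8  28. ]
sq tip L [279.3 241.3]
sq tip R [313.7 241.2]
sq tip L z33 [280.  239.2]
sq tip R z33 [313.8 239.1]
stock far L [195.2  29.5]
stock far R [311.9  29. ]
stock near L [197.8  58.4]
rim -y-x [201.5 297.1]
rim -y+x [437.7 296.2]
trough [238.3 155.1]
trough [433.1 154.4]
trough [438.2  95.1]
```

Request:
servo_tool([
  {"hand":1,"travel":[30,20,40],"yaw":0},
  {"hand":1,"travel":[27,23,40],"yaw":0},
  {"hand":1,"travel":[0,0,45],"yaw":0},
  {"hand":1,"travel":[0,0,30],"yaw":0},
  {"hand":1,"travel":[0,0,12],"yaw":0},
  {"hand":1,"travel":[0,0,5],"yaw":0},
  {"hand":1,"travel":[0,0,2],"yaw":0},
  {"hand":1,"travel":[0,0,0],"yaw":0},
])

```text
t: 30.05
tcp_pos: [0.5071, -0.0992, 0.0489]
tool_rot: [0.707, 0.707, 0.0, 0.001]
force: [0.4, -0.6, -0.4]
finger_gap: -0.003
```

Run:
```python
from h import *
print(pose()[1:],manip.sense()['force'],manip.sense()['finger_gap'])
```

```text
(array([ 0.50711732, -0.09923914,  0.04892426]), np.float64(89.96983524034835)) [ 0.38568666 -0.64708986 -0.35381965] -0.003096972930856159
```

Request:
servo_tool([
  {"hand":1,"travel":[4,2,0],"yaw":0},
  {"hand":1,"travel":[0,0,2],"yaw":0},
  {"hand":1,"travel":[0,0,2],"yaw":0},
  {"hand":1,"travel":[0,0,1],"yaw":0},
  {"hand":1,"travel":[0,0,0],"yaw":0},
])

```text
t: 30.55
tcp_pos: [0.5086, -0.0951, 0.0434]
tool_rot: [0.707, 0.707, 0.0, 0.0]
force: [-0.1, 0.5, 3.7]
finger_gap: -0.001
```

Run:
```python
from h import *
print(pose()[1:],manip.sense()['force'],manip.sense()['finger_gap'])
```

```text
(array([ 0.50859639, -0.09509427,  0.04339867]), np.float64(89.95509280683308)) [-0.0657534   0.45314248  3.66261098] -0.0009997199841514008
```

Request:
servo_tool([
  {"hand":1,"travel":[0,0,1],"yaw":0},
  {"hand":1,"travel":[0,0,1],"yaw":0},
  {"hand":1,"travel":[0,0,0],"yaw":0},
])

```text
t: 30.85
tcp_pos: [0.509, -0.0951, 0.043]
tool_rot: [0.707, 0.707, 0.001, 0.001]
force: [-1.4, 2.3, 17.3]
finger_gap: 0.0
```

Run:
```python
from h import *
print(pose()[1:],manip.sense()['force'],manip.sense()['finger_gap'])
```

```text
(array([ 0.50898122, -0.09510934,  0.04302227]), np.float64(89.95670563872012)) [-1.42381104  2.33542428 17.29475462] 0.00030153699924448217
```

Request:
servo_tool([
  {"hand":1,"travel":[0,0,-20],"yaw":0},
  {"hand":1,"travel":[35,0,-5],"yaw":0},
  {"hand":1,"travel":[35,0,0],"yaw":0},
  {"hand":1,"travel":[0,0,10],"yaw":0},
  {"hand":1,"travel":[0,0,6],"yaw":0},
  {"hand":1,"travel":[0,0,0],"yaw":0},
])

```text
t: 31.45
tcp_pos: [0.5078, -0.0254, 0.0489]
tool_rot: [0.707, 0.707, -0.001, -0.001]
force: [1.1, 0.1, -0.0]
finger_gap: -0.002
```

Run:
```python
from h import *
print(pose()[1:],manip.sense()['force'],manip.sense()['finger_gap'])
```

```text
(array([ 0.50782322, -0.02540042,  0.04887662]), np.float64(89.95219977384907)) [ 1.08642635  0.05229237 -0.0260466 ] -0.002156436370054874
```

Request:
servo_tool([
  {"hand":1,"travel":[0,1,1],"yaw":0},
  {"hand":1,"travel":[0,0,1],"yaw":0},
  {"hand":1,"travel":[0,0,0],"yaw":0},
])

```text
t: 31.75
tcp_pos: [0.5096, -0.0257, 0.0479]
tool_rot: [0.708, 0.707, 0.0, 0.0]
force: [0.8, 0.6, -0.2]
finger_gap: -0.0
```

Run:
```python
from h import *
print(pose()[1:],manip.sense()['force'],manip.sense()['finger_gap'])
```

```text
(array([ 0.50962397, -0.02572424,  0.04794716]), np.float64(89.90590654080687)) [ 0.78065247  0.56375037 -0.16053922] -0.000275718260133972
```

Request:
servo_tool([
  {"hand":1,"travel":[0,0,1],"yaw":0},
  {"hand":1,"travel":[0,0,1],"yaw":0},
  {"hand":1,"travel":[0,0,1],"yaw":0},
  {"hand":1,"travel":[0,0,0],"yaw":0},
])

```text
t: 32.15
tcp_pos: [0.5112, -0.0256, 0.0472]
tool_rot: [0.707, 0.707, 0.001, 0.002]
force: [-0.0, -0.6, 15.2]
finger_gap: -0.0
```

Run:
```python
from h import *
print(pose()[1:],manip.sense()['force'],manip.sense()['finger_gap'])
```

```text
(array([ 0.51115127, -0.02558677,  0.04723784]), np.float64(89.94947652142136)) [-1.04117404e-02 -5.63446239e-01  1.52416519e+01] -0.0003137986914961088
```

Request:
servo_tool([
  {"hand":1,"travel":[0,0,-30],"yaw":0},
  {"hand":1,"travel":[-30,-10,-45],"yaw":0},
  {"hand":1,"travel":[-45,-15,-45],"yaw":0},
  {"hand":1,"travel":[-45,-10,-45],"yaw":0},
  {"hand":1,"travel":[-40,0,-20],"yaw":0},
  {"hand":1,"travel":[0,0,0],"yaw":0},
  {"hand":1,"travel":[0,0,0],"yaw":0},
  {"hand":1,"travel":[0,0,0],"yaw":0},
])

```text
t: 32.95
tcp_pos: [0.4798, -0.1604, 0.2044]
tool_rot: [0.707, 0.707, -0.0, -0.001]
force: [-0.0, 0.4, 0.2]
finger_gap: 0.002
```

Run:
```python
from h import *
np.set_printoptions(precision=1,suppress=True)
print(pose()[1:],manip.sense()['force'])
s=snap('wrist','w30');snap('scene','s30');snap('top','t30')
crop('s30',320,220,540,400,3.6,'c32')
T=np.array([.467,-.1095,0])
def P(n,p): print(n,proj(s,T+np.array(p)/1000)[0])
P('slot end L',(42-10,-103,48));P('blade tip L',(34,-101,28));P('blade tip R',(50,-101,28))
P('handle end top',(42,101,48)); P('pocket end',(42,103,48));P('stock far L',(-89,92,48));P('stock far R',(-5,92,48));P('stock near L',(-89,73,48));P('sq tip L',(-35,-72,39));P('sq tip R',(-5,-72,39));P('rim',(-105,121,48));P('rim',(105,121,48));P('rim',(105,-121,48))
```

```text
(array([ 0.5, -0.2,  0.2]), np.float64(89.9755931536803)) [-0.   0.4  0.2]
slot end L [341.6 276.3]
blade tip L [342.6 265.1]
blade tip R [360.7 265.1]
handle end top [361.7  -1.8]
pocket end [361.8  -5.2]
stock far L [169.6  13.5]
stock far R [292.5  13.3]
stock near L [172.8  44.2]
sq tip L [261.4 237.7]
sq tip R [297.3 237.7]
rim [140.3 -36. ]
rim [458.3 -36.6]
rim [427.  295.8]
```

View pics/w30.png

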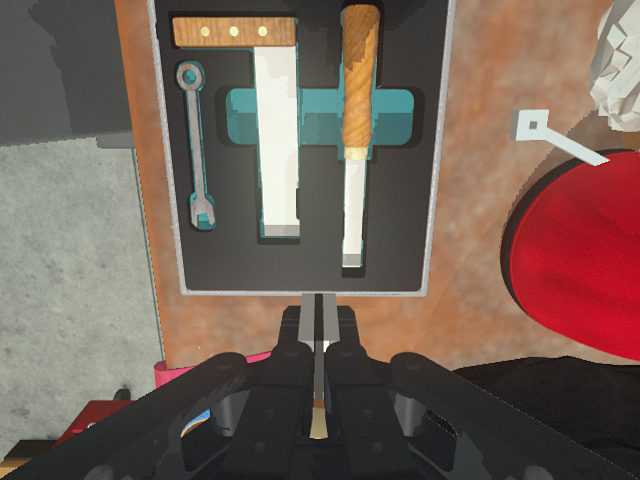

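View pics/c32.png

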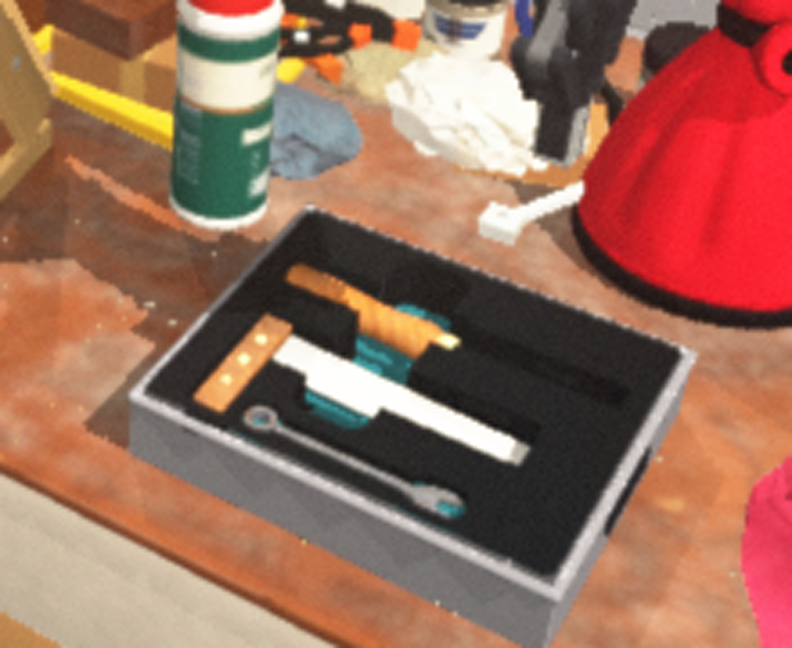

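View pics/t30.png

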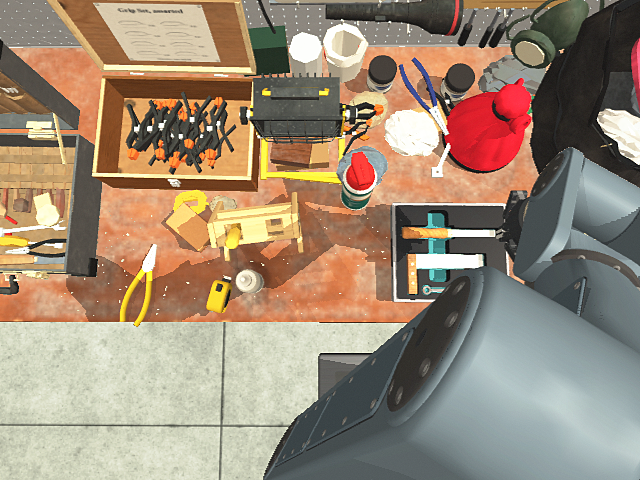

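Run:
```python
from h import *
print(manip.sense()['qd'].round(3)); print(manip.sign_off())
```

```text
[-0.001 -0.001 -0.007 -0.002  0.    -0.001]
the job is handed in; nothing more can be done
None
```

I pressed the try square and the chisel into their own cut-outs and handed the job in at about 33 s of the 72 s allowed. The sign-off reports no verdict, so what follows is from my own last checks.

- **Try square:** I gripped it by the blade, turned it a quarter turn and pressed it down. It bottomed hard at 42 N, which fits a pocket floor at 29 mm. Pressing on the stock met resistance at 47.6 mm, flush with the foam.
- **Chisel:** I drew it out along its lean, laid it on the bench, took it again near its middle and pressed it in. It bottomed hard at 37 N. After release the blade still stood about 3–4 mm high by eye. I pressed again over the ferrule and the handle, which stopped at 43 mm and 47 mm. The last picture shows the blade down out of sight below the foam.
- **Sideways fit:** the final pictures put both tools about 2–3 mm from their seats, inside the 5 mm limit and about what the pocket play allows.
- **Everything else:** in the final overhead picture the screwdriver and the bystanders look unmoved. The arm ended clear of everything.

**Disagreement:** my touch on the square's blade found its top at about 33 mm, where the description implies 39 mm. I put this down to a thinner blade, because the stock height and the grip depth both fit a fully seated tool.

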